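# Lock the stop posts of a shaker platform and swap its jars

## Robot

A 6-joint arm with a two-finger parallel gripper is mounted at the origin on a cart in front of the work surface, level with it; the furniture and walls round the work are solid. World frame = base frame: x ahead of the robot, y to its left, z up, the work surface at z = 0. Lengths are in m, angles in rad, forces in N, time in s.
With the tool pointing down it reaches from about 0.325 to 0.775 m from the base axis. Payload 9.3 kg.
Tool frame: the origin (TCP) lies midway between the tips of the shut fingers; the grasp point (between the pads) lies manip.pinch_z behind it (manip.pinch_z is the distance from the TCP to the grasp point, in m); z points along the fingers, y is the direction in which the jaws open and shut (so a half turn about z gives the same grasp; the last joint's range is limited). The gripper opens to 85 mm and grips with 20 to 120 N. Pads are 22 mm wide; open, the fingers measure 114 mm over their backs; the gripper's body (76 mm by 85 mm) begins 54 mm behind the grasp point. The pads swing forward as they close: fully open they stand 13 mm farther back than shut.
Start: joints at [1.066, 0.259, 0.021, 1.334, 0, 1.418], TCP at [0.19, 0.516, 0.231] pointing down, gripper open.
Joint ranges: [-3.04, 3.04], [-0.91, 1.82], [-1.04, 1.36], [-1.92, 1.95], [-1.52, 1.45], [-3.14, 3.14]. Speed limits (rad/s): [2.22, 2.22, 2.79, 3.14, 3.14, 3.14].

## Interface

Orientations are given as a 3x3 rotation matrix whose columns are the frame's x, y, z axes.
In Python, from plant import telemetry, vision, manip gives the robot as it stands. The module is installed in compiled form; this text tells all that it offers.
- The arm moves only by the tool step_arm, never from a script. Its argument "commands" is one flat list of numbers, 7 for each row, row after row: the shift along the tool's x, y, z in cm, then the turn, a rotation vector about the tool's x, y, z in degrees, then the closure in counts, from 0 (fully open) to 255 (shut). In form: [tx, ty, tz, ax, ay, az, gripper, tx, ty, tz, ax, ay, az, gripper, ...]. A call has 1 to 8 rows; each row shifts and turns the commanded pose from where the row before left it, along the tool's axes as they then stand; what a row does not reach is not made up. A row lasts 1/8 s, in which the tool goes at most 62.5 mm and 10.7 degrees, less where a joint would pass 70% of its speed; a pose out of reach is approached as far as the arm can. A call is refused whole if a number of a shift passes 6.25 or a number of a turn 10.7, either way. A call with a gripper value outside its range is refused whole. The fingers move at their own pace and stop on an object; "force" is the grip in N (left out, the last holds). Time passes only in rows, so rows that do not move let the fingers close. It gives the time, the measured TCP pose, the force and the opening at its end, in the units of the state.
- telemetry.get_state(): the state, without advancing time (a new reading comes with each control period).
- vision.capture(name): name is "scene" or "top" or "wrist"; returns a dict with "color" (480x640x3 uint8, blue, green, red), "depth" (480x640 float32, m along the optical axis (not along the pixel's ray), 0 where there is no reading), "intrinsics" (3x3 intrinsics, pixels), "pose" (4x4, takes a point from camera to world coordinates); the wrist camera has in their place "tool_from_camera" (4x4, takes a point from camera to tool coordinates, whose origin is the TCP and whose axes are the flange's). Camera axes: x right, y up, looking along -z (the intrinsics and any distortion apply to the point x, -y, -z); pixel columns grow to the right and rows downward; lengths in m; the calibration is good to about 2 mm. A picture is of the moment at which its call begins: read the wrist's pose just before it.
- manip.hand_in(): hands the job in, once; it reports no verdict.
The state is a dict: "time_s": time; "joint_positions": joint angles; "dq": joint speeds; "joint_torque": joint torques, N m; "tool_pos": TCP position; "tool_rot": TCP orientation; "contact_force": force on the tool from outside, world axes, zero at the start; "torque": the same for the moment, N m; "grip_width": finger opening in m.
Only numpy, scipy, OpenCV 4.12 (cv2) and the standard library are available. Lean on these libraries where they do the work, as an engineer would, in place of code of your own. Each camera call takes 0.05 s, during which the arm holds its last target. There are 200 camera calls.

## Task

Get the shaker platform ready to run. The two white jars stand on each other's seats: swap them, each upright and centred on the other's pad. On every stop post, hold the large lower nut still with the fork spanner (its shank dropped between the two pins) and turn the small upper jam nut clockwise until it is fully tight against its stop, leaving the lower nut at its setting; then lay the spanner flat in the middle of its mat again and leave the posts and the other glassware where they stand.

Things in the scene. Friction and masses are not known exactly. Their poses are not given: they have to be found in the camera images.
- seat_a_centre (a point): Centre of seat A, a flat grey round pad of 70 mm diameter with a dark rim, flush with the top (z = 0.010) of the fixed shaker platform, a 200 x 580 mm aluminium plate that also carries the stop posts. The small jar stands on it at the start; the large jar belongs on it. The two seats look alike, 110 mm apart; which is nearer to the robot varies.
- seat_b_centre (a point): Centre of seat B, a pad like seat A. The large jar stands on it at the start; the small jar belongs on it.
- large_jar_centre (a point): Centre (17 mm above its underside) of the larger of two low, closed, round white sample jars with black lids as wide as the jar: 58 mm diameter, 34 mm tall; upright, z axis up; 0.09 to 0.16 kg.
- small_jar_centre (a point): Centre (14 mm above its underside) of the smaller jar, 42 mm diameter and 28 mm tall, otherwise alike; upright, z axis up; about 50 g.
- spanner_jaw (a point): Middle of the open jaw of the loose fork spanner, on its underside. Spanner frame: z up when it lies flat, the jaw opens to +x, the shank runs to -x. Prongs 12 mm thick (x -25 to +20 mm), 38 mm apart inside, 62 mm outside, lower inner edges flared; shank 14 mm wide, 10 mm thick, ends at x = -138 mm. 0.2 to 0.33 kg.
- spanner_grip (a point): Point to grasp on the spanner: on its upright black grip, a fin 16 mm thick (along the spanner's y), 26 mm long (along x), standing from 10 to 55 mm above the underside. This point lies at x = -60 mm, 36 mm above the underside; same axes as spanner_jaw. The spanner nearly balances about it.
- mat_centre (a point): Centre of the top of the fixed dark rubber tool mat, 200 mm (its x) by 120 mm (its y), 3 mm thick. The spanner lies on it at the start, its shank towards the robot, and belongs there at the end.
- flask_centre (a point): Centre of a loose empty conical flask, 63 mm wide, 102 mm tall. Not part of the job.
- amber_bottle_centre (a point): Centre of a loose brown bottle, 60 mm wide, 129 mm tall. Not part of the job.
- post_1_axis (a point): Stop post 1 (two or three are there, others absent): heavy 3 kg block, 160 x 64 x 20 mm, standing by its weight on the platform. Point on the stud's axis at the block's top (z = 0.030); z up. Upward from here: large setting nut (hexagon, 36 mm across flats, 0 to 16 mm), on it the brass jam nut (hexagon, 24 mm across flats, 16.5 to 40.5 mm), stud's end at 48 mm.
- post_1_pins (a point): Midway between two fixed round-topped pins (10 mm diameter, 23 mm high, gap 17 mm) at y = +-13.5 mm, on the block at x = -105 mm from the post's axis, same axes. A spanner lowered with its jaw point on post_axis and its axes along the post's passes over the jam nut, takes the setting nut, drops its shank between the pins and rests on the block; the nut then has 0.2 rad play.
- setnut_1 (a joint): Angle of the setting nut of post 1 from its proper setting, rad, positive clockwise from above; starts within 0.04 of 0 with two flats facing the post's +y and -y. Turns stiffly (0.08 N m) on the stud; unless held it is dragged round by the jam nut.
- jam_1 (a joint): Angle of the jam nut of post 1 relative to its setting nut, rad, positive clockwise from above (tightening). Finger-tight at the start (0 to 0.45), tight against its stop at 1.3. It takes 0.28 N m to turn and stays where it is left. When jam + setnut = 0, two of its flats face the post's +y and -y (flats repeat every 60 degrees).
- jam_1_centre (a point): Centre of the jam nut of post 1, half-way up it (28.5 mm above the block's top), on the axis.
- post_2_axis (a point): Stop post 2 (two or three are there, others absent): heavy 3 kg block, 160 x 64 x 20 mm, standing by its weight on the platform. Point on the stud's axis at the block's top (z = 0.030); z up. Upward from here: large setting nut (hexagon, 36 mm across flats, 0 to 16 mm), on it the brass jam nut (hexagon, 24 mm across flats, 16.5 to 40.5 mm), stud's end at 48 mm.
- post_2_pins (a point): Midway between two fixed round-topped pins (10 mm diameter, 23 mm high, gap 17 mm) at y = +-13.5 mm, on the block at x = -105 mm from the post's axis, same axes. A spanner lowered with its jaw point on post_axis and its axes along the post's passes over the jam nut, takes the setting nut, drops its shank between the pins and rests on the block; the nut then has 0.2 rad play.
- setnut_2 (a joint): Angle of the setting nut of post 2 from its proper setting, rad, positive clockwise from above; starts within 0.04 of 0 with two flats facing the post's +y and -y. Turns stiffly (0.08 N m) on the stud; unless held it is dragged round by the jam nut.
- jam_2 (a joint): Angle of the jam nut of post 2 relative to its setting nut, rad, positive clockwise from above (tightening). Finger-tight at the start (0 to 0.45), tight against its stop at 1.3. It takes 0.28 N m to turn and stays where it is left. When jam + setnut = 0, two of its flats face the post's +y and -y (flats repeat every 60 degrees).
- jam_2_centre (a point): Centre of the jam nut of post 2, half-way up it (28.5 mm above the block's top), on the axis.
- post_3_axis (a point): Stop post 3 (two or three are there, others absent): heavy 3 kg block, 160 x 64 x 20 mm, standing by its weight on the platform. Point on the stud's axis at the block's top (z = 0.030); z up. Upward from here: large setting nut (hexagon, 36 mm across flats, 0 to 16 mm), on it the brass jam nut (hexagon, 24 mm across flats, 16.5 to 40.5 mm), stud's end at 48 mm.
- post_3_pins (a point): Midway between two fixed round-topped pins (10 mm diameter, 23 mm high, gap 17 mm) at y = +-13.5 mm, on the block at x = -105 mm from the post's axis, same axes. A spanner lowered with its jaw point on post_axis and its axes along the post's passes over the jam nut, takes the setting nut, drops its shank between the pins and rests on the block; the nut then has 0.2 rad play.
- setnut_3 (a joint): Angle of the setting nut of post 3 from its proper setting, rad, positive clockwise from above; starts within 0.04 of 0 with two flats facing the post's +y and -y. Turns stiffly (0.08 N m) on the stud; unless held it is dragged round by the jam nut.
- jam_3 (a joint): Angle of the jam nut of post 3 relative to its setting nut, rad, positive clockwise from above (tightening). Finger-tight at the start (0 to 0.45), tight against its stop at 1.3. It takes 0.28 N m to turn and stays where it is left. When jam + setnut = 0, two of its flats face the post's +y and -y (flats repeat every 60 degrees).
- jam_3_centre (a point): Centre of the jam nut of post 3, half-way up it (28.5 mm above the block's top), on the axis.
Mind the look-alikes: they are no part of the job. What is shaped like the part that bears post_3_axis but turquoise is not meant.

How it is judged:
By the outcome, as a careful person would: the job done as asked, in the order asked, and still so for the second after the job is handed in, with the robot touching nothing.
Of post_1, post_2, post_3 only 2 to 3 are there at a start; the rules pass over those that are not, and their reading is None.
At some moment in a run one of large_jar, small_jar may be knocked a few centimetres aside while the robot is not near it.
Once in a run the grip may slacken for a moment while it holds something.
It also fails if it takes over 210 s, if anything falls off the work surface, if the arm or the gripper's body presses on something with over 40 N, if the wrist force passes 120 N, or if a joint passes its speed limit or range.

## Working session

There is one attempt and no reset: what is moved stays moved. The work goes in short steps, Python scripts to look and compute and a tool call to move; the robot and the scene stay as the last step left them, time stands still between calls to the robot, and variables do not carry over. Pictures are saved under pics/ and viewed, about 12 in all and at most 16, crops included, and the job is handed in when it is done.

Besides the shell and the picture viewer there is one more tool, called after "Emit:" in YAML: its name, and indented under it one key for each argument. step_arm: Moves the arm, as the interface text tells. Its arguments: {"type":"object","properties":{"commands":{"type":"array","items":{"type":"number"}},"force":{"type":"number"}},"required":["commands"]}

```bash
mkdir -p pics; ls; cat > h.py <<'E'
import numpy as np, cv2
from plant import telemetry, vision, manip
np.set_printoptions(precision=4,suppress=True)
def cap(name):
    s=telemetry.get_state(); c=vision.capture(name)
    if name=='wrist':
        T=np.eye(4); T[:3,:3]=np.array(s['tool_rot']); T[:3,3]=s['tool_pos']
        c['pose']=T@np.array(c['tool_from_camera'])
    return c
def cloud(c):
    K=np.array(c['intrinsics']); d=c['depth']; v,u=np.mgrid[0:480,0:640]
    P=np.stack([(u-K[0,2])/K[0,0]*d,-(v-K[1,2])/K[1,1]*d,-d],-1)
    T=np.array(c['pose']); W=P@T[:3,:3].T+T[:3,3]; W[d==0]=np.nan
    return W
def proj(c,p):
    T=np.linalg.inv(np.array(c['pose'])); q=T[:3,:3]@np.array(p)+T[:3,3]; K=np.array(c['intrinsics'])
    return np.array([K[0,0]*q[0]/-q[2]+K[0,2],K[1,1]*-q[1]/-q[2]+K[1,2]])
def ray(c,u,v,z):
    K=np.array(c['intrinsics']);T=np.array(c['pose'])
    d=T[:3,:3]@np.array([(u-K[0,2])/K[0,0],-(v-K[1,2])/K[1,1],-1]); o=T[:3,3]
    return o+d*(z-o[2])/d[2]
def st():
    s=telemetry.get_state(); print(s['time_s'],'pos',np.array(s['tool_pos']),'w',s['grip_width'],'F',np.array(s['contact_force']),'q',np.array(s['joint_positions'])); print(np.array(s['tool_rot'])); return s
E
python3 - <<'E'
from h import *
st(); print(manip.pinch_z)
c=cap('top'); cv2.imwrite('pics/top1.png',c['color']); print(c['pose'],c['intrinsics'], [k for k in c])
c=cap('scene'); cv2.imwrite('pics/scene1.png',c['color']); print(c['pose'])
E
```

```text
pics
0.0 pos [0.1894 0.516  0.2306] w 0.08478287829720978 F [-0.5847 -0.5364 -0.7716] q [ 1.0664  0.2592  0.0207  1.3337 -0.      1.4182]
[[-0.9388  0.3446 -0.0007]
 [ 0.3446  0.9388 -0.0013]
 [ 0.0002 -0.0014 -1.    ]]
0.0187
[[ 0.0133  0.9919 -0.1263  0.4101]
 [-0.9997  0.0159  0.0199  0.0806]
 [ 0.0218  0.126   0.9918  1.6302]
 [ 0.      0.      0.      1.    ]] [[504.8084   0.     324.1807]
 [  0.     504.8084 240.6142]
 [  0.       0.       1.    ]] ['color', 'depth', 'intrinsics', 'pose']
[[-0.7867  0.4498 -0.4228  0.0533]
 [-0.6172 -0.5571  0.5557  0.8013]
 [ 0.0144  0.6981  0.7159  1.0245]
 [ 0.      0.      0.      1.    ]]
```

View pics/top1.png

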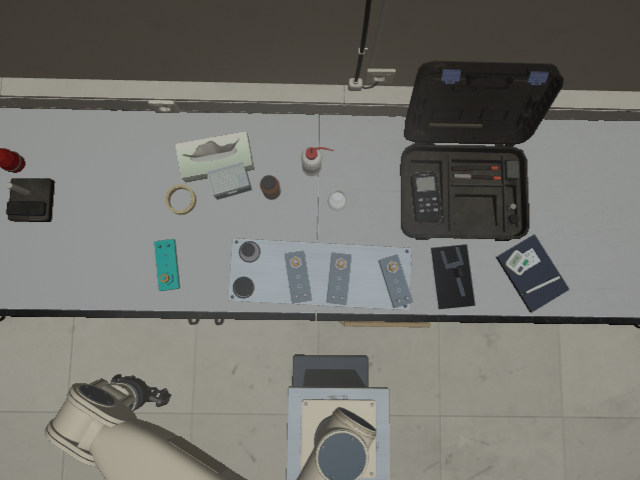

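View pics/scene1.png

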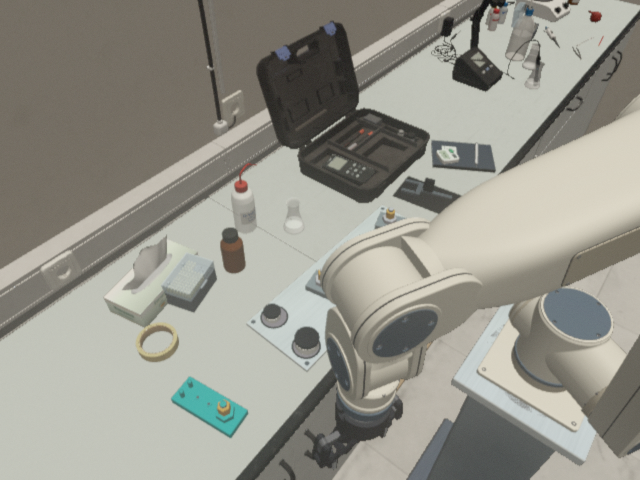

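```bash
python3 - <<'E'
from h import *
c=cap('top'); W=cloud(c)
for n,(u,v),z in [('jarfar',(249,251),.04),('jarnear',(243,287),.04),('p1',(296,262),.075),('p1pins',(303,298),.04),('p2',(341,264),.075),('p2p',(338,300),.04),('p3',(392,267),.075),('p3p',(404,302),.04),('span',(455,270),.02),('flask',(337,200),.1),('amber',(270,187),.12)]:
    print(n,ray(c,u,v,z)[:2],W[v,u])
print(vision.capture('wrist')['tool_from_camera'])
im=cv2.resize(c['color'][225:320,220:485],None,fx=3,fy=3,interpolation=2); cv2.imwrite('pics/top2.png',im)
E
```

```text
jarfar [0.5757 0.2856] [0.5764 0.2865 0.0332]
jarnear [0.4622 0.3007] [0.4622 0.3005 0.0416]
p1 [0.5402 0.1354] [nan nan nan]
p1pins [0.4306 0.1125] [0.4307 0.1126 0.0335]
p2 [ 0.5361 -0.0036] [ 0.5359 -0.0035  0.0776]
p2p [0.4258 0.0029] [0.4259 0.0024 0.0315]
p3 [ 0.5292 -0.1617] [ 0.5288 -0.1609  0.08  ]
p3p [ 0.4224 -0.2045] [ 0.4225 -0.2072  0.0249]
span [ 0.5268 -0.3731] [ 0.5256 -0.3684  0.0367]
flask [0.732  0.0119] [0.7322 0.0119 0.0994]
amber [0.7646 0.2177] [0.7636 0.2173 0.1243]
[[ 0.0001  0.9533  0.302   0.0776]
 [ 1.     -0.0001 -0.0001  0.0016]
 [-0.0001  0.302  -0.9533 -0.1423]
 [ 0.      0.      0.      1.    ]]
```

View pics/top2.png

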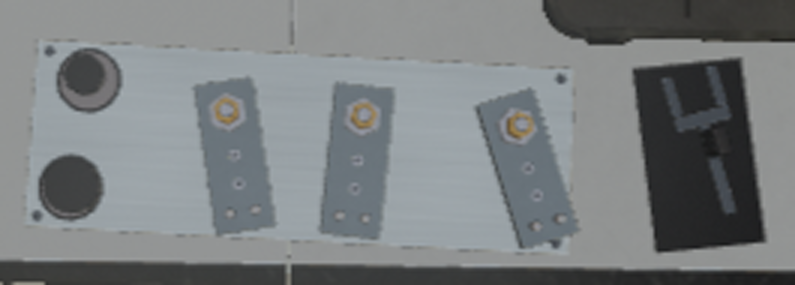

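Emit:
step_arm:
  commands: [0,0,0,0,0,-10.1,0,0,0,0,0,0,-10.1,0,-4.7,-3.1,-0.3,0,0,0,0,-4.7,-3.1,-0.3,0,0,0,0,-4.7,-3.1,-0.3,0,0,0,0,-4.7,-3.1,-0.3,0,0,0,0,-4.7,-3.1,-0.3,0,0,0,0,-4.7,-3.1,-0.3,0,0,0,0]

```text
time_s: 1.2
tool_pos: [0.473, 0.3293, 0.2493]
tool_rot: [[-1.0, -0.001, -0.0], [-0.001, 1.0, 0.0], [0.0, 0.0, -1.0]]
contact_force: [0.6, 1.3, -0.4]
grip_width: 0.0853
```

Emit:
step_arm:
  commands: [-4.7,-3.1,-0.3,0,0,0,0,0,0,0,0,0,0,0]

```text
time_s: 1.45
tool_pos: [0.5216, 0.2971, 0.2513]
tool_rot: [[-1.0, 0.004, -0.001], [0.004, 1.0, -0.001], [0.001, -0.001, -1.0]]
contact_force: [-0.4, -0.0, 0.7]
grip_width: 0.085
```

```bash
python3 - <<'E'
from h import *
st(); c=cap('wrist'); cv2.imwrite('pics/w1.png',c['color']); W=cloud(c)
# world-frame ortho: white/black segmentation by height
for lo,hi in [(.034,.041),(.042,.048)]:
    m=((W[...,2]>lo)&(W[...,2]<hi)).astype(np.uint8)
    n,l,s,ce=cv2.connectedComponentsWithStats(m)
    for i in range(1,n):
        if s[i,4]>300:
            p=W[l==i]; print(lo,s[i],ce[i],p.mean(0),np.ptp(p,0))
E
```

```text
1.45 pos [0.5216 0.2971 0.2513] w 0.08504043039841877 F [-0.3814 -0.0072  0.7336] q [ 0.3783  0.3429  0.193   1.4217 -0.0005  0.382 ]
[[-1.      0.0037 -0.0006]
 [ 0.0037  1.     -0.0008]
 [ 0.0006 -0.0008 -1.    ]]
0.034 [591 132  45  48 720] [605.3986 154.2542] [0.4828 0.5415 0.036 ] [0.0397 0.0364 0.0069]
0.034 [ 296  239   46   44 1546] [318.467  260.7303] [0.578  0.297  0.0374] [0.0424 0.0417 0.006 ]
0.034 [318 409 108  33 538] [371.2602 425.0576] [0.7624 0.3514 0.0375] [0.0366 0.1109 0.007 ]
0.042 [ 293   92   71   74 3902] [328.233  129.1717] [0.461  0.3056 0.0437] [0.058  0.0575 0.0042]
0.042 [121 201  47  45 640] [149.9141 219.3   ] [0.5362 0.1507 0.0452] [0.0404 0.0392 0.0059]
```

View pics/w1.png

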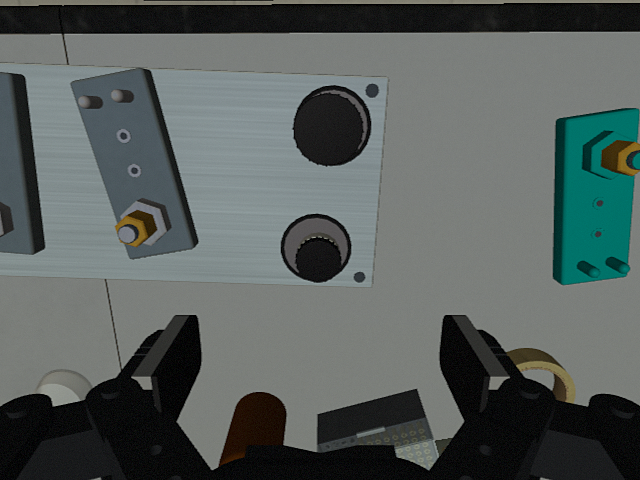

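```bash
python3 - <<'E'
from h import *
c=cap('top'); W=cloud(c)
for box in [(.55,.61,.24,.34,.03),(.42,.5,.25,.35,.03),(.50,.58,.10,.2,.055)]:
    m=(W[...,0]>box[0])&(W[...,0]<box[1])&(W[...,1]>box[2])&(W[...,1]<box[3])&(W[...,2]>box[4])
    p=W[m]; print('top',m.sum(),p.mean(0),p.min(0),p.max(0))
c=cap('wrist'); st(); W=cloud(c)
print('K',c['intrinsics'])
for n,u,v in [('L',281,248),('R',351,248),('B',316,282),('T',316,214),('nR',371,125),('nT',335,86),('h1',372,91),('h2',359,277)]: print(n,ray(c,u,v,.01))
print('plate z',W[180,250],W[300,250])
g=c['color'][60:300,260:400]; cv2.imwrite('pics/w1c.png',cv2.resize(g,None,fx=2.4,fy=2.4,interpolation=2))
E
```

```text
top 483 [0.5665 0.2831 0.515 ] [0.5501 0.2535 0.0301] [0.602  0.3394 0.6962]
top 1673 [0.4642 0.2856 0.6679] [0.42   0.25   0.0325] [0.5    0.3357 0.7053]
top 54 [0.5419 0.1375 0.0726] [0.5311 0.1262 0.0621] [0.5533 0.1484 0.0864]
1.6 pos [0.5183 0.2996 0.252 ] w 0.0854662386293561 F [-0.3783  0.9989 -1.2995] q [0.384  0.3398 0.1902 1.422  0.0003 0.3834]
[[-1.     -0.0006 -0.0008]
 [-0.0006  1.     -0.0001]
 [ 0.0008 -0.0001 -1.    ]]
K [[413.9068   0.     320.0227]
 [  0.     413.9068 239.3441]
 [  0.       0.       1.    ]]
L [0.5722 0.2624 0.01  ]
R [0.5722 0.331  0.01  ]
B [0.6083 0.2966 0.01  ]
T [0.5379 0.2969 0.01  ]
nR [0.456  0.3464 0.01  ]
nT [0.4232 0.3138 0.01  ]
h1 [0.4273 0.3462 0.01  ]
h2 [0.6029 0.3397 0.01  ]
plate z [0.5053 0.2356 0.0102] [ 0.6332  0.2272 -0.0005]
```

View pics/w1c.png

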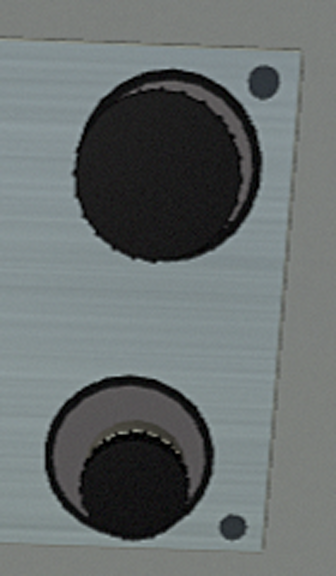

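Emit:
step_arm:
  commands: [-1.9,0,5,0,0,0,0,-1.9,0,5,0,0,0,0,-1.8,0,5.2,0,0,0,0,0,0,0,0,0,0,0]

```text
time_s: 2.1
tool_pos: [0.5722, 0.2998, 0.0965]
tool_rot: [[-1.0, -0.002, -0.007], [-0.002, 1.0, -0.002], [0.007, -0.002, -1.0]]
contact_force: [-1.0, -0.3, 0.2]
grip_width: 0.085
```

```bash
cat >> h.py <<'E'
def capw(pos,psi=0):  # wrist capture using commanded pose (psi = clockwise turn, deg)
    c=vision.capture('wrist'); a=np.radians(180-psi); x=np.array([np.cos(a),np.sin(a),0]); z=np.array([0,0,-1.]); T=np.eye(4)
    T[:3,:3]=np.stack([x,np.cross(z,x),z],1); T[:3,3]=pos; c['pose']=T@np.array(c['tool_from_camera']); return c
def clusters(c,lo,hi,mn=300):
    W=cloud(c); m=((W[...,2]>lo)&(W[...,2]<hi)).astype(np.uint8); n,l,s,ce=cv2.connectedComponentsWithStats(m)
    for i in range(1,n):
        if s[i,4]>mn: p=W[l==i]; print(s[i],ce[i],'mean',p.mean(0),'mid',(p.min(0)+p.max(0))/2,'size',np.ptp(p,0))
E
python3 - <<'E'
from h import *
st(); c=capw([.575,.299,.100]); cv2.imwrite('pics/w2.png',c['color'])
clusters(c,.033,.043)
st()
c=cap('top'); 
for u,v,z in [(243.7,287.3,.044),(249.3,249,.038),(249.7,251.7,.01),(295.7,261.7,.078),(236.3,241.3,.01),(232.3,297,.01)]: print(ray(c,u,v,z))
E
```

```text
2.1 pos [0.5722 0.2998 0.0965] w 0.08497801498424801 F [-1.0307 -0.2945  0.2255] q [0.3527 0.4872 0.0253 1.1162 0.0001 0.3508]
[[-1.     -0.002  -0.0068]
 [-0.002   1.     -0.0024]
 [ 0.0068 -0.0024 -1.    ]]
[   0  158   64   87 1023] [ 34.2023 196.5357] mean [0.5404 0.1573 0.0379] mid [0.5441 0.1545 0.038 ] size [0.0449 0.0264 0.01  ]
[ 271  234   82   78 4864] [311.4603 272.969 ] mean [0.5805 0.2961 0.0408] mid [0.582 0.296 0.038] size [0.043  0.0431 0.0099]
2.15 pos [0.5731 0.3002 0.0994] w 0.08556215994623954 F [0.246  1.0187 0.5698] q [0.3529 0.4844 0.0284 1.1181 0.0001 0.3508]
[[-1.     -0.0021 -0.0031]
 [-0.0021  1.     -0.001 ]
 [ 0.0032 -0.001  -1.    ]]
[0.4612 0.2979 0.044 ]
[0.5823 0.2851 0.038 ]
[0.5766 0.2872 0.01  ]
[0.5409 0.1363 0.078 ]
[0.6096 0.3313 0.01  ]
[0.4311 0.3377 0.01  ]
```

View pics/w2.png

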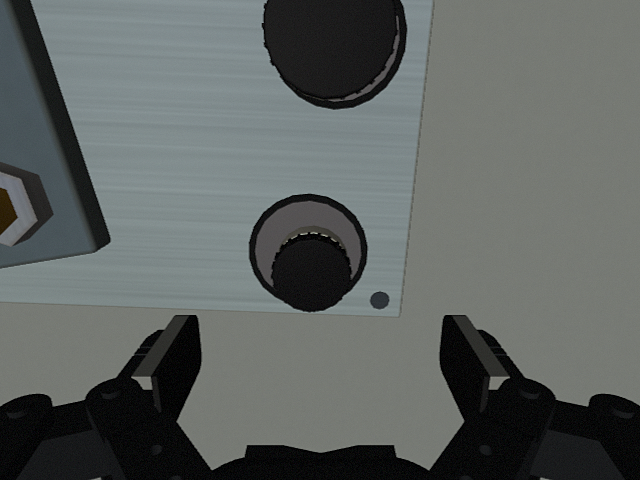

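Emit:
step_arm:
  commands: [-0.5,-0.3,2.5,0,0,0,0,0,0,2.5,0,0,0,0,0,0,2,0,0,0,0,0,0,1.7,0,0,0,0,0,0,0,0,0,0,0,0,0,0,0,0,0,255,0,0,0,0,0,0,255,0,0,0,0,0,0,255]
  force: 30

```text
time_s: 3.2
tool_pos: [0.5801, 0.2967, 0.0143]
tool_rot: [[-1.0, -0.001, 0.001], [-0.001, 1.0, 0.0], [-0.001, 0.0, -1.0]]
contact_force: [-0.1, -0.5, 4.8]
grip_width: 0.0411
```

Emit:
step_arm:
  commands: [0,0,0,0,0,0,255,0,0,0,0,0,0,255,0,0,0,0,0,0,255]

```text
time_s: 3.58
tool_pos: [0.5801, 0.2968, 0.0143]
tool_rot: [[-1.0, -0.001, 0.001], [-0.001, 1.0, 0.001], [-0.001, 0.001, -1.0]]
contact_force: [-1.6, -0.1, 5.4]
grip_width: 0.0413
```

```bash
python3 - <<'E'
from h import *
st(); c=capw([.580,.296,.013]); cv2.imwrite('pics/w3.png',c['color']); st()
print([proj(c,[.573,.294,.01]), ray(c,308,251,.01)])
c=capw([.575,.299,.1]); print(ray(c,308,251,.01))
E
```

```text
3.575 pos [0.5801 0.2968 0.0143] w 0.04133222683288516 F [-1.5557 -0.064   5.4054] q [ 0.3442  0.555  -0.0829  0.9314  0.      0.3434]
[[-1.     -0.0008  0.0013]
 [-0.0008  1.      0.0005]
 [-0.0013  0.0005 -1.    ]]
3.625 pos [0.5801 0.2967 0.0143] w 0.040919375536834196 F [-1.1145 -0.6584  6.2024] q [ 0.3441  0.555  -0.083   0.9314  0.      0.3434]
[[-1.     -0.0007  0.0013]
 [-0.0007  1.      0.0005]
 [-0.0013  0.0005 -1.    ]]
[array([310.8226, 298.5865]), array([0.5536, 0.2931, 0.01  ])]
[0.5789 0.2935 0.01  ]
```

View pics/w3.png

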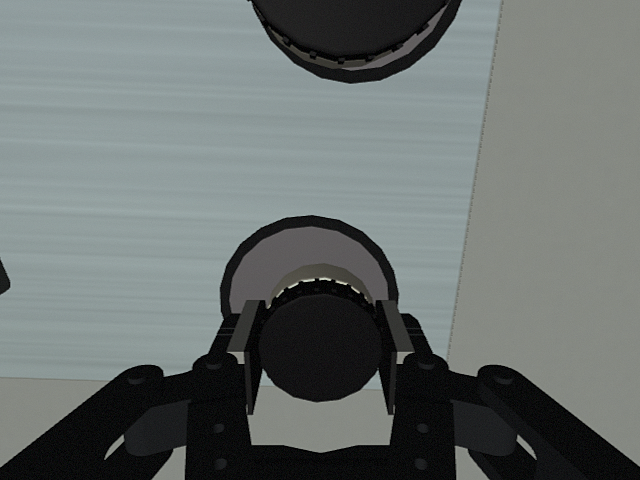

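Emit:
step_arm:
  commands: [0,0,-2,0,0,0,255,0,0,-3,0,0,0,255,0,0,-3,0,0,0,255,2.5,6.2,0,0,0,0,255,2.5,6.2,0,0,0,0,255,0,0,4,0,0,0,255,0,0,3.8,0,0,0,255,0,0,1,0,0,0,255]

```text
time_s: 4.68
tool_pos: [0.5311, 0.4118, 0.0037]
tool_rot: [[-1.0, -0.001, -0.004], [-0.001, 1.0, -0.002], [0.004, -0.002, -1.0]]
contact_force: [-10.9, -8.9, 30.2]
grip_width: 0.0411
```

Emit:
step_arm:
  commands: [0,0,0,0,0,0,255,0,0,0.1,0,0,0,255,0,0,0,0,0,0,130,0,0,0,0,0,0,80,0,0,0,0,0,0,0,0,0,0,0,0,0,0]

```text
time_s: 5.42
tool_pos: [0.5329, 0.4125, 0.0044]
tool_rot: [[-1.0, -0.001, 0.0], [-0.001, 1.0, 0.0], [-0.0, 0.0, -1.0]]
contact_force: [0.2, -1.0, -0.3]
grip_width: 0.0851
```

Emit:
step_arm:
  commands: [0,0,-5,0,0,0,0,0,0,-5,0,0,0,0,5,-6,0,0,0,0,0,5,-6,0,0,0,0,0,0,0,0,0,0,0,0,0,0,0,0,0,0,0]

```text
time_s: 6.18
tool_pos: [0.4536, 0.3167, 0.1051]
tool_rot: [[-1.0, -0.0, 0.002], [-0.0, 1.0, 0.001], [-0.002, 0.001, -1.0]]
contact_force: [0.5, 0.6, 0.1]
grip_width: 0.0854
```

```bash
python3 - <<'E'
from h import *
s=st(); c=cap('wrist'); cv2.imwrite('pics/w4.png',c['color'])
clusters(c,.033,.05); 
E
```

```text
6.175 pos [0.4536 0.3167 0.1051] w 0.08543949761014573 F [0.4976 0.6324 0.0646] q [ 0.4578  0.3293 -0.2098  1.0298  0.0001  0.4573]
[[-1.     -0.0004  0.0018]
 [-0.0004  1.      0.001 ]
 [-0.0018  0.001  -1.    ]]
[ 241  218  110  106 8935] [295.9324 271.1339] mean [0.4593 0.3056 0.0433] mid [0.4612 0.3054 0.0396] size [0.0583 0.0591 0.013 ]
[   0  359   70   48 1815] [ 35.6044 381.2039] mean [0.5288 0.1523 0.0417] mid [0.5335 0.1485 0.0415] size [0.0285 0.0314 0.017 ]
```

View pics/w4.png

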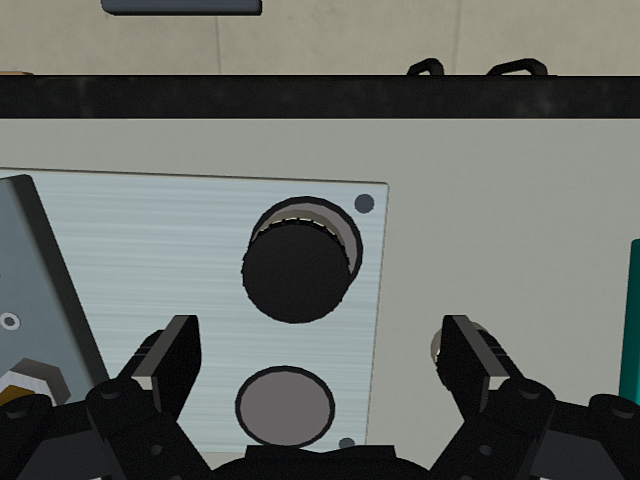

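```bash
python3 - <<'E'
from h import *
c=capw([.4536,.3167,.1051]); K=c['color'].astype(int).sum(2)
def rim(u0,v0,angs,z=.01):
    out=[]
    C=ray(c,u0,v0,z)
    for a in np.radians(angs):
        rs=np.arange(.030,.041,.0003); pr=[proj(c,C+r*np.array([np.cos(a),np.sin(a),0])) for r in rs]
        val=cv2.remap(K.astype(np.float32),np.array([[p[0] for p in pr]],np.float32),np.array([[p[1] for p in pr]],np.float32),1)[0]
        d=np.diff(val); i=d[3:].argmax()+3
        if d[i]>15: out.append(C[:2]+rs[i]*np.array([np.cos(a),np.sin(a)]))
    P=np.array(out); A=np.c_[2*P,np.ones(len(P))]; s=np.linalg.lstsq(A,(P**2).sum(1),rcond=None)[0]
    print(len(P),'centre',s[:2],'r',np.sqrt(s[2]+s[0]**2+s[1]**2))
rim(285.5,406,range(0,360,10)); rim(305,245,range(80,300,8))
st()
E
```

```text
32 centre [0.5744 0.2934] r 0.03460664542476412
26 centre [0.4578 0.3086] r 0.03414954901026186
6.275 pos [0.4541 0.3172 0.1046] w 0.08471791730723363 F [ 0.0414 -0.1334 -0.166 ] q [ 0.4582  0.331  -0.2083  1.0299  0.0001  0.4573]
[[-1.     -0.0009  0.0013]
 [-0.0009  1.      0.0007]
 [-0.0013  0.0007 -1.    ]]
```

Emit:
step_arm:
  commands: [-0.6,-1.1,2.5,0,0,0,0,0,0,2.5,0,0,0,0,0,0,2.2,0,0,0,0,0,0,1.7,0,0,0,0,0,0,0,0,0,0,0,0,0,0,0,0,0,255,0,0,0,0,0,0,255,0,0,0,0,0,0,255]
  force: 40

```text
time_s: 7.28
tool_pos: [0.4596, 0.3058, 0.0163]
tool_rot: [[-1.0, -0.001, 0.002], [-0.001, 1.0, 0.001], [-0.002, 0.001, -1.0]]
contact_force: [0.3, 0.0, 6.4]
grip_width: 0.0569
```

Emit:
step_arm:
  commands: [0,0,0,0,0,0,255,0,0,0,0,0,0,255]

```text
time_s: 7.52
tool_pos: [0.4596, 0.3058, 0.0163]
tool_rot: [[-1.0, -0.001, 0.002], [-0.001, 1.0, 0.001], [-0.002, 0.001, -1.0]]
contact_force: [-0.4, -0.8, 5.8]
grip_width: 0.0563
```

```bash
python3 - <<'E'
from h import *
st();c=cap('wrist'); clusters(c,.036,.055,1000)
E
```

```text
7.525 pos [0.4596 0.3058 0.0163] w 0.05629261594959762 F [-0.3904 -0.781   5.8159] q [ 0.435   0.4112 -0.3407  0.8167 -0.0001  0.4342]
[[-1.     -0.0008  0.002 ]
 [-0.0008  1.      0.0009]
 [-0.002   0.0009 -1.    ]]
[  179   271   284   166 26223] [320.4517 354.2463] mean [0.4578 0.3074 0.0438] mid [0.4616 0.3072 0.0455] size [0.0598 0.0845 0.019 ]
```

Emit:
step_arm:
  commands: [0,0,-2,0,0,0,255,0,0,-2.5,0,0,0,255,-3.8,-0.4,0,0,0,0,255,-3.8,-0.4,0,0,0,0,255,-3.9,-0.4,0,0,0,0,255,0,0,0,0,0,0,255,0,0,2,0,0,0,255,0,0,0.5,0,0,0,255]

```text
time_s: 8.57
tool_pos: [0.5725, 0.2933, 0.0342]
tool_rot: [[-1.0, -0.001, -0.002], [-0.001, 1.0, -0.001], [0.002, -0.001, -1.0]]
contact_force: [-0.5, 0.1, -1.7]
grip_width: 0.0566
```

```bash
python3 - <<'E'
from h import *
st();c=cap('wrist'); cv2.imwrite('pics/w5.png',c['color'])
E
```

```text
8.575 pos [0.5725 0.2933 0.0342] w 0.056639386634251984 F [-0.4969  0.0533 -1.7258] q [ 0.3431  0.5274 -0.0768  0.9692  0.0002  0.3421]
[[-1.     -0.0009 -0.0025]
 [-0.0009  1.     -0.0007]
 [ 0.0025 -0.0007 -1.    ]]
```

View pics/w5.png

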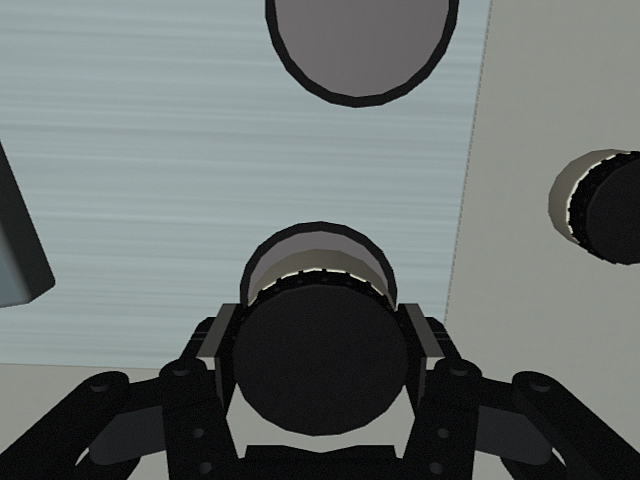

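Emit:
step_arm:
  commands: [0,0,1,0,0,0,255,0,0,0.8,0,0,0,255,0,0,0.1,0,0,0,255,0,0,0,0,0,0,255,0,0,0,0,0,0,70,0,0,0,0,0,0,30,0,0,0,0,0,0,0,0,0,0,0,0,0,0]

```text
time_s: 9.62
tool_pos: [0.574, 0.2935, 0.0163]
tool_rot: [[-1.0, -0.001, 0.0], [-0.001, 1.0, 0.0], [-0.0, 0.0, -1.0]]
contact_force: [-0.1, -0.3, -0.3]
grip_width: 0.0853
```

Emit:
step_arm:
  commands: [0,0,-4,0,0,0,0,0,0,-6,0,0,0,0,2,2,-3,0,0,0,0,2,2,-3,0,0,0,0,0,0,0,0,0,0,0,0,0,0,0,0,0,0]

```text
time_s: 10.38
tool_pos: [0.5339, 0.3332, 0.1756]
tool_rot: [[-1.0, -0.001, -0.0], [-0.001, 1.0, -0.0], [0.0, -0.0, -1.0]]
contact_force: [0.6, -0.6, 0.3]
grip_width: 0.0854
```

```bash
cat >> h.py <<'E'
def rim(c,u0,v0,angs,z=.01,it=3):
    K=c['color'].astype(np.float32).sum(2); C=ray(c,u0,v0,z)
    for _ in range(it):
        out=[]
        for a in np.radians(angs):
            rs=np.arange(.028,.043,.0003); D=np.array([np.cos(a),np.sin(a),0])
            pr=np.array([proj(c,C+r*D) for r in rs],np.float32)
            d=np.diff(cv2.GaussianBlur(cv2.remap(K,pr[None,:,0].copy(),pr[None,:,1].copy(),1),(5,1),0)[0]); i=d.argmax()
            if d[i]>8: out.append(C[:2]+rs[i]*D[:2])
        P=np.array(out); A=np.c_[2*P,np.ones(len(P))]; s=np.linalg.lstsq(A,(P**2).sum(1),rcond=None)[0]; C=np.array([s[0],s[1],z])
    print(len(P),'centre',C[:2],'r',np.sqrt(s[2]+s[0]**2+s[1]**2),'px',proj(c,C)); return C
E
python3 - <<'E'
from h import *
s=st(); c=cap('wrist'); cv2.imwrite('pics/w6.png',c['color'])
clusters(c,.035,.05); clusters(c,.022,.034,700)
for x,y in [(.4645,.2974),(.459,.306)]: 
    u,v=proj(c,[x,y,.01]); print(u,v); rim(c,u,v,range(0,360,10))
E
```

```text
10.375 pos [0.5339 0.3332 0.1756] w 0.08537822519115978 F [ 0.6092 -0.6193  0.2524] q [ 0.4249  0.4136  0.1107  1.2684 -0.0002  0.4239]
[[-1.     -0.001  -0.0003]
 [-0.001   1.     -0.0004]
 [ 0.0003 -0.0004 -1.    ]]
[ 611  121   29   61 1066] [627.2298 153.0544] mean [0.4851 0.5387 0.0388] mid [0.4844 0.541  0.0425] size [0.0396 0.0229 0.015 ]
[  17  203   65   59 1511] [ 56.1985 228.0298] mean [0.5359 0.1531 0.0437] mid [0.5403 0.1454 0.0425] size [0.041  0.0378 0.015 ]
[ 225  239   82   79 4885] [266.0012 278.3148] mean [0.5735 0.2961 0.0433] mid [0.5751 0.2953 0.0404] size [0.0587 0.0589 0.0107]
[    0    35   119   243 14787] [ 46.5778 157.2199] mean [0.4911 0.1467 0.0292] mid [0.4957 0.1447 0.028 ] size [0.1663 0.0738 0.012 ]
[ 399  187   61   58 2627] [428.9749 215.6981] mean [0.531  0.4136 0.0274] mid [0.5319 0.4145 0.026 ] size [0.0429 0.0434 0.008 ]
267.76757477938463 119.37635737644307
36 centre [0.4601 0.3095] r 0.03450028984974918 px [284.602  112.9352]
279.5802482477955 111.33661054932597
36 centre [0.4601 0.3096] r 0.03450868259453227 px [284.6141 112.917 ]
```

View pics/w6.png

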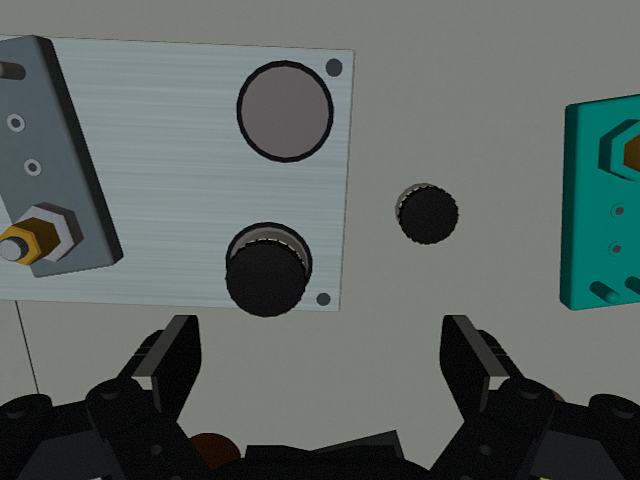

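```bash
python3 - <<'E'
from h import *
for k in range(3):
    c=cap('wrist'); s=st() if k==0 else 0
    u,v=proj(c,[.574,.2945,.01]); rim(c,u,v,list(range(95,266,10)),it=1);rim(c,u,v,list(range(70,290,10)),it=3)
    u,v=proj(c,[.460,.309,.01]);rim(c,u,v,list(range(0,360,10)),it=2)
for p in [(.574,.2935,.044),(.574,.2935,.01),(.46,.305,.01)]: print(proj(c,p))
print(c['color'].shape,[k for k in c])
E
```

```text
10.475 pos [0.5339 0.3328 0.1749] w 0.08530202711554824 F [ 0.1629 -0.4443  0.6252] q [ 0.4241  0.4146  0.1104  1.2686 -0.0002  0.424 ]
[[-1.     -0.0001 -0.0017]
 [-0.0001  1.     -0.001 ]
 [ 0.0017 -0.001  -1.    ]]
18 centre [0.5749 0.294 ] r 0.03448608202967567 px [269.0965 264.2469]
22 centre [0.5746 0.294 ] r 0.034401606262961626 px [269.0348 264.0007]
36 centre [0.46   0.3096] r 0.03453370367122997 px [285.1324 113.0512]
18 centre [0.5746 0.294 ] r 0.03430176486992024 px [269.3248 264.0686]
22 centre [0.5747 0.294 ] r 0.03452930720586429 px [269.3044 264.2592]
36 centre [0.4601 0.3096] r 0.03451707332532623 px [285.308  113.2335]
18 centre [0.5744 0.294 ] r 0.03421011589770902 px [269.331  263.8711]
22 centre [0.5746 0.294 ] r 0.03446332534455263 px [269.3904 264.1261]
36 centre [0.46   0.3095] r 0.034500289775932835 px [285.3064 113.1197]
[263.0547 280.2868]
[268.6971 263.3654]
[278.9041 113.1003]
(480, 640, 3) ['color', 'depth', 'intrinsics', 'tool_from_camera', 'pose']
```

Emit:
step_arm:
  commands: [0.1,4,0,0,0,0,0,0.1,4,0,0,0,0,0,0,0,5,0,0,0,0,0,0,5,0,0,0,0,0,0,4,0,0,0,0,0,0,2.9,0,0,0,0,0,0,0,0,0,0,0,0,0,0,0,0,0,255]
  force: 30

```text
time_s: 11.58
tool_pos: [0.5326, 0.4135, 0.0082]
tool_rot: [[-1.0, -0.0, 0.001], [-0.0, 1.0, 0.0], [-0.001, 0.0, -1.0]]
contact_force: [1.1, -0.3, 0.3]
grip_width: 0.0702
```

Emit:
step_arm:
  commands: [0,0,0,0,0,0,255,0,0,0,0,0,0,255,0,0,0,0,0,0,255,0,0,0,0,0,0,255]

```text
time_s: 12.08
tool_pos: [0.5325, 0.4138, 0.009]
tool_rot: [[-1.0, -0.001, 0.002], [-0.001, 1.0, 0.001], [-0.002, 0.001, -1.0]]
contact_force: [-0.5, -1.2, 6.7]
grip_width: 0.041
```

Emit:
step_arm:
  commands: [0,0,-3,0,0,0,255,0,0,-5,0,0,0,255,2.4,-3.5,0,0,0,0,255,2.4,-3.5,0,0,0,0,255,2.4,-3.5,0,0,0,0,255,0,0,3,0,0,0,255,0,0,2,0,0,0,255,0,0,0,0,0,0,255]

```text
time_s: 13.08
tool_pos: [0.4592, 0.308, 0.0367]
tool_rot: [[-1.0, -0.001, -0.002], [-0.001, 1.0, -0.001], [0.002, -0.001, -1.0]]
contact_force: [0.0, 0.0, 0.2]
grip_width: 0.0413
```

```bash
python3 - <<'E'
from h import *
st();c=cap('wrist'); cv2.imwrite('pics/w7.png',c['color'])
u,v=proj(c,[.46,.309,.01]); rim(c,u,v,range(110,255,8)); clusters(c,.052,.08,2000)
E
```

```text
13.075 pos [0.4592 0.308  0.0367] w 0.04125992928665165 F [0.0238 0.013  0.2055] q [ 0.439   0.3929 -0.308   0.8717  0.      0.4384]
[[-1.     -0.0006 -0.0017]
 [-0.0006  1.     -0.0008]
 [ 0.0017 -0.0008 -1.    ]]
19 centre [0.4601 0.3095] r 0.03444701165678691 px [319.9153 291.401 ]
[  201   282   239   133 15893] [320.5119 343.4309] mean [0.4561 0.3097 0.0593] mid [0.4582 0.3096 0.066 ] size [0.0425 0.0684 0.028 ]
```

View pics/w7.png

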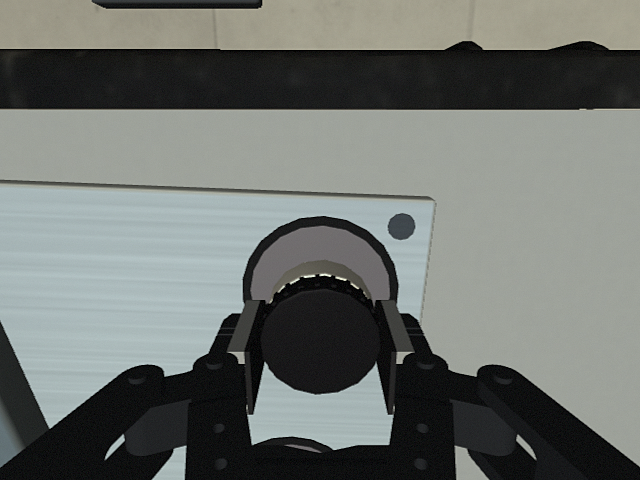

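Emit:
step_arm:
  commands: [-0.1,0,1,0,0,0,255,0,0,0.8,0,0,0,255,0,0,0.1,0,0,0,255,0,0,0,0,0,0,255,0,0,0,0,0,0,130,0,0,0,0,0,0,80,0,0,0,0,0,0,0,0,0,0,0,0,0,0]

```text
time_s: 14.12
tool_pos: [0.4609, 0.3084, 0.0183]
tool_rot: [[-1.0, -0.001, -0.0], [-0.001, 1.0, -0.0], [0.0, -0.0, -1.0]]
contact_force: [-0.5, 0.3, 0.7]
grip_width: 0.0852
```

Emit:
step_arm:
  commands: [0,0,-4,0,0,0,0,0,0,-6,0,0,0,0,-3,0,-3,0,0,0,0,-3,0,-3,0,0,0,0,0,0,0,0,0,0,0,0,0,0,0,0,0,0]

```text
time_s: 14.88
tool_pos: [0.5201, 0.3082, 0.1773]
tool_rot: [[-1.0, -0.001, -0.002], [-0.001, 1.0, -0.001], [0.002, -0.001, -1.0]]
contact_force: [-0.3, -0.0, 0.1]
grip_width: 0.0856
```

```bash
python3 - <<'E'
from h import *
for k in range(2):
    s=st(); c=cap('wrist')
    clusters(c,.033,.041,1000);clusters(c,.041,.055,1000)
    for x,y in [(.46,.309),(.5745,.294)]: u,v=proj(c,[x,y,.01]); rim(c,u,v,range(100,262,8))
E
```

```text
14.875 pos [0.5201 0.3082 0.1773] w 0.08559081929758593 F [-0.2591 -0.0198  0.1117] q [0.3962 0.3717 0.0489 1.2497 0.0001 0.3956]
[[-1.     -0.0007 -0.0016]
 [-0.0007  1.     -0.0005]
 [ 0.0016 -0.0005 -1.    ]]
[ 289  102   65   67 3198] [320.9415 135.0532] mean [0.4599 0.3104 0.0376] mid [0.4604 0.3104 0.0368] size [0.0428 0.0429 0.0067]
[  56  224   61   56 1293] [ 92.8531 247.3016] mean [0.5356 0.1514 0.046 ] mid [0.54   0.1443 0.048 ] size [0.0408 0.0389 0.014 ]
[ 261  260   80   73 4418] [300.7103 296.4079] mean [0.5743 0.2957 0.0435] mid [0.575  0.2954 0.0433] size [0.058  0.0582 0.0047]
21 centre [0.4598 0.3096] r 0.03439093282899557 px [319.8405 132.6737]
21 centre [0.5744 0.2941] r 0.034245305961983774 px [300.5168 278.824 ]
14.925 pos [0.5198 0.3082 0.1771] w 0.08537073910919442 F [ 0.685   0.4813 -0.4053] q [0.3965 0.3717 0.0483 1.2497 0.0001 0.3956]
[[-1.     -0.0009 -0.0021]
 [-0.0009  1.     -0.0008]
 [ 0.0021 -0.0008 -1.    ]]
[ 289  103   65   66 3192] [321.0786 135.8358] mean [0.46   0.3104 0.0376] mid [0.4604 0.3103 0.0366] size [0.0423 0.0429 0.0072]
[  56  225   61   55 1294] [ 92.7658 247.8949] mean [0.5356 0.1514 0.0462] mid [0.5399 0.144  0.048 ] size [0.0402 0.0394 0.014 ]
[ 261  261   80   73 4428] [300.6267 297.0698] mean [0.5744 0.2956 0.0435] mid [0.5755 0.2954 0.0435] size [0.0578 0.0582 0.0049]
21 centre [0.4598 0.3096] r 0.03435297995049245 px [319.8457 133.3286]
21 centre [0.5746 0.294 ] r 0.0343225825522826 px [300.4419 279.5957]
```

Emit:
step_arm:
  commands: [1,-5,-1.4,0,0,0,0,1,-5,-1.4,0,0,0,0,1,-6,-1.4,0,0,0,0,0,0,0,0,0,0,0,0,0,0,0,0,0,0]

```text
time_s: 15.6
tool_pos: [0.4906, 0.1486, 0.2199]
tool_rot: [[-1.0, -0.0, -0.0], [-0.0, 1.0, 0.0], [0.0, 0.0, -1.0]]
contact_force: [-0.4, 0.5, -0.0]
grip_width: 0.0855
```

```bash
cat > post.py <<'E'
from h import *
import sys,pickle
tag=sys.argv[1]; s=telemetry.get_state(); c=cap('wrist'); p=np.array(s['tool_pos']); print('tcp',p)
pickle.dump(c,open(f'{tag}.pkl','wb')); cv2.imwrite(f'pics/{tag}.png',c['color'])
clusters(c,.026,.034,2000); clusters(c,.047,.058,15); clusters(c,.064,.085,100)
E
python3 post.py p1
```

```text
tcp [0.4906 0.1486 0.2199]
[  102   104    85   195 11895] [147.9918 189.3121] mean [0.4778 0.0106 0.0295] mid [0.4923 0.0078 0.03  ] size [0.1636 0.0753 0.008 ]
[  245   107   110   197 12224] [300.7134 195.079 ] mean [0.4826 0.1348 0.0296] mid [0.4958 0.136  0.03  ] size [0.1664 0.0885 0.0079]
[107 127  15  14 161] [113.8571 133.6708] mean [ 0.4313 -0.0003  0.0507] mid [ 0.4313 -0.0011  0.0503] size [0.0093 0.0094 0.0063]
[144 131  15  14 156] [150.8846 137.2949] mean [0.4338 0.0265 0.0508] mid [0.4342 0.026  0.0504] size [0.0095 0.0091 0.0067]
[299 131  13  14 147] [305.0952 137.7619] mean [0.4341 0.1393 0.051 ] mid [0.4341 0.1392 0.0505] size [0.0094 0.0089 0.0062]
[263 138  14  14 144] [269.4583 144.1806] mean [0.4387 0.1131 0.0509] mid [0.4391 0.1129 0.0507] size [0.0096 0.0096 0.0064]
[121 253  34  32 238] [142.8824 263.1261] mean [0.5315 0.0089 0.0528] mid [0.5367 0.0047 0.0525] size [0.0251 0.0234 0.0109]
[296 256  31  15 130] [311.2    261.4385] mean [0.53   0.1432 0.0528] mid [0.5309 0.1431 0.0525] size [0.009  0.0241 0.0109]
[110 260  37  34 904] [127.6128 276.5498] mean [0.535  0.0047 0.0721] mid [0.5369 0.0022 0.0716] size [0.0257 0.0272 0.0151]
[295 263  34  35 846] [311.9314 279.779 ] mean [0.5375 0.1441 0.0723] mid [0.54   0.1438 0.0716] size [0.0275 0.0254 0.0151]
```

Emit:
step_arm:
  commands: [0,-4.8,0,0,0,0,0,0,-4.8,0,0,0,0,0,0,-4.9,0,0,0,0,0,0,0,0,0,0,0,0,0,0,0,0,0,0,0]

```text
time_s: 16.27
tool_pos: [0.4912, 0.0045, 0.2197]
tool_rot: [[-1.0, -0.002, -0.001], [-0.002, 1.0, 0.001], [0.001, 0.001, -1.0]]
contact_force: [0.4, -0.1, -0.3]
grip_width: 0.0852
```

```bash
python3 post.py p2
```

```text
tcp [0.4912 0.0045 0.2197]
[   18    92   157   203 12338] [ 96.0858 184.764 ] mean [ 0.4748 -0.1743  0.0294] mid [ 0.4867 -0.1745  0.03  ] size [0.1684 0.1072 0.008 ]
[  276   103    95   195 12400] [321.4342 190.3742] mean [0.4792 0.0073 0.0296] mid [0.4919 0.0063 0.03  ] size [0.1633 0.0773 0.0079]
[  429   106    89   197 11876] [473.569  193.5313] mean [0.4815 0.1314 0.0296] mid [0.4951 0.1356 0.03  ] size [0.166  0.0886 0.008 ]
[ 58 118  15  14 168] [ 65.3274 124.5   ] mean [ 0.4256 -0.1784  0.0507] mid [ 0.4257 -0.1798  0.0507] size [0.0092 0.0096 0.0068]
[303 126  14  14 148] [309.3108 132.8784] mean [ 0.4312 -0.0016  0.0511] mid [ 0.431  -0.0016  0.0506] size [0.0092 0.0096 0.006 ]
[ 25 129  16  14 168] [ 32.5595 135.9702] mean [ 0.4337 -0.2038  0.0507] mid [ 0.4336 -0.205   0.0506] size [0.0093 0.01   0.0072]
[340 130  13  14 148] [345.8446 136.5135] mean [0.4337 0.0251 0.051 ] mid [0.4339 0.0253 0.0507] size [0.0094 0.009  0.0066]
[493 131  15  14 154] [500.2078 137.4091] mean [0.4342 0.138  0.051 ] mid [0.4344 0.1388 0.0504] size [0.0094 0.0095 0.0068]
[457 137  14  14 15
[... 429 characters left out ...]
9] mid [0.5399 0.1426 0.0525] size [0.0268 0.0246 0.0109]
[  0 355  97  36 810] [ 48.4025 368.1914] mean [ 0.6303 -0.2299  0.0518] mid [ 0.6356 -0.2334  0.0525] size [0.0311 0.0791 0.011 ]
[ 83 249  38  36 921] [101.3692 266.5896] mean [ 0.5276 -0.1576  0.072 ] mid [ 0.5296 -0.1602  0.0718] size [0.0273 0.0248 0.0155]
[297 260  36  33 853] [314.5662 275.857 ] mean [0.5348 0.0022 0.0723] mid [0.5371 0.0021 0.0717] size [0.0254 0.0269 0.0153]
[481 263  35  34 890] [498.3438 279.6247] mean [0.5377 0.1414 0.0723] mid [0.5398 0.1437 0.072 ] size [0.0268 0.0259 0.0158]
[  0 369  86  33 807] [ 42.8389 380.5254] mean [ 0.6333 -0.2271  0.0649] mid [ 0.638  -0.2289  0.0654] size [0.0318 0.0694 0.0028]
```

Emit:
step_arm:
  commands: [0,-5.6,0,0,0,0,0,0,-5.6,0,0,0,0,0,0,-5.8,0,0,0,0,0,0,0,0,0,0,0,0,0,0,0,0,0,0,0]

```text
time_s: 16.95
tool_pos: [0.4915, -0.1654, 0.22]
tool_rot: [[-1.0, -0.002, -0.0], [-0.002, 1.0, 0.001], [0.0, 0.001, -1.0]]
contact_force: [-0.2, 0.3, 1.0]
grip_width: 0.0855
```

```bash
python3 post.py p3
```

```text
tcp [ 0.4915 -0.1654  0.22  ]
[  237    92   133   203 12598] [302.3501 184.2502] mean [ 0.4746 -0.1775  0.0296] mid [ 0.4868 -0.1745  0.03  ] size [0.1684 0.1078 0.0079]
[  468   103   122   195 12061] [526.3955 189.8797] mean [0.479  0.004  0.0297] mid [0.4921 0.0058 0.03  ] size [0.1635 0.0769 0.008 ]
[292 118  13  14 149] [297.8658 124.3221] mean [ 0.4256 -0.1798  0.0511] mid [ 0.4259 -0.1798  0.0508] size [0.0093 0.0089 0.0073]
[533 126  15  14 164] [539.8598 132.7744] mean [ 0.4313 -0.0031  0.0508] mid [ 0.4312 -0.0023  0.0506] size [0.0093 0.0094 0.0069]
[257 129  13  14 147] [263.1633 135.7075] mean [ 0.4337 -0.2052  0.051 ] mid [ 0.4337 -0.2056  0.0506] size [0.0094 0.0091 0.0066]
[568 130  16  14 167] [575.7246 136.4731] mean [0.4338 0.0236 0.0508] mid [0.434  0.0244 0.0506] size [0.0095 0.0091 0.0073]
[ 35 223  40  43 949] [ 55.2276 243.8051] mean [ 0.5158 -0.3702  0.0551] mid [ 0.5174 -0.3722  0.0525] size [0.0328 0.0221 0.011 ]
[308 242  31  13 125] [322.984 247.776] mean [ 0.5195 -0.1612  0.0529] mid [ 0.5199 -0.1612  0.0527] size [0.0074 0.0238 0.0106]
[507 252  32  33
[... 728 characters left out ...]
2  0.0485] size [0.0341 0.0215 0.0029]
[200 451  12   9  59] [205.7966 455.5424] mean [ 0.7304 -0.272   0.0481] mid [ 0.7305 -0.2724  0.0485] size [0.0096 0.0103 0.0028]
[308 249  32  35 861] [323.5772 266.115 ] mean [ 0.5274 -0.1609  0.0724] mid [ 0.5294 -0.1609  0.0718] size [0.0271 0.0237 0.0155]
[516 259  39  34 903] [534.9734 275.505 ] mean [ 0.5348 -0.0009  0.0722] mid [0.5371 0.0016 0.0718] size [0.0256 0.0267 0.0156]
[   0  368  122   12 1133] [ 58.5419 374.2401] mean [ 0.6278 -0.3828  0.065 ] mid [ 0.6276 -0.3817  0.0658] size [0.0112 0.1035 0.0037]
[ 197  368   97   79 1339] [258.2995 395.1509] mean [ 0.6489 -0.2157  0.065 ] mid [ 0.6624 -0.227   0.0657] size [0.0818 0.0801 0.0034]
```

Emit:
step_arm:
  commands: [0,-5,0,0,0,0,0,0,-5,0,0,0,0,0,0,-5,0,0,0,0,0,0,-5,0,0,0,0,0,0,0,0,0,0,0,0,0,0,0,0,0,0,0]

```text
time_s: 17.75
tool_pos: [0.492, -0.3649, 0.2202]
tool_rot: [[-1.0, -0.002, -0.0], [-0.002, 1.0, 0.001], [0.0, 0.001, -1.0]]
contact_force: [-0.1, 0.4, 1.2]
grip_width: 0.0852
```

```bash
python3 post.py sp; python3 - <<'E'
import pickle; from h import *
c=pickle.load(open('sp.pkl','rb')); clusters(c,.010,.017,300); clusters(c,.045,.062,50); st()
E
```

```text
tcp [ 0.492  -0.3649  0.2202]
[  492    91   104   204 12076] [543.661  182.7925] mean [ 0.4735 -0.182   0.0297] mid [ 0.4867 -0.1783  0.03  ] size [0.1695 0.101  0.008 ]
[  40  228   92   86 4539] [ 84.3071 271.2494] mean [ 0.5507 -0.5676  0.0281] mid [ 0.5517 -0.5681  0.0292] size [0.0796 0.0809 0.0065]
[562 118  16  14 168] [570.0417 124.1726] mean [ 0.4256 -0.1817  0.0508] mid [ 0.4259 -0.1812  0.0504] size [0.0092 0.0096 0.0064]
[526 129  15  14 166] [533.1867 135.5181] mean [ 0.4337 -0.2072  0.0507] mid [ 0.4338 -0.2065  0.0507] size [0.0095 0.009  0.0073]
[293 223  29  42 698] [307.6003 243.2221] mean [ 0.5153 -0.3728  0.056 ] mid [ 0.517  -0.3732  0.0526] size [0.0318 0.0219 0.0108]
[554 242  26  29 265] [563.3132 254.0868] mean [ 0.525  -0.1698  0.0529] mid [ 0.5285 -0.1646  0.0526] size [0.0247 0.0189 0.0107]
[ 202  354  238   11 1393] [327.5958 361.3869] mean [ 0.6246 -0.3563  0.0517] mid [ 0.6233 -0.3623  0.0521] size [0.0066 0.2082 0.0101]
[ 75 356  58  18 238] [110.2311 362.2479] mean [ 0.6262 -0.5454  0.0512] mid [ 0.6292 -0.5524  0.0524] size [0.0142 0.0493 0.0105]
[ 
[... 4140 characters left out ...]
[ 0.6243 -0.3578  0.0531] mid [ 0.6233 -0.3622  0.0535] size [0.0066 0.2085 0.017 ]
[338 381   6  68 299] [340.8796 416.1505] mean [ 0.6829 -0.3437  0.0515] mid [ 0.6861 -0.3438  0.052 ] size [0.0733 0.0037 0.014 ]
[ 66 383  17  21 169] [ 74.8402 394.0178] mean [ 0.6577 -0.5806  0.0531] mid [ 0.6575 -0.5794  0.0534] size [0.0264 0.0104 0.0168]
[ 365  405   88   66 3835] [412.5867 432.3239] mean [ 0.7052 -0.2757  0.0468] mid [ 0.7123 -0.2789  0.0475] size [0.0747 0.083  0.0051]
17.8 pos [ 0.492  -0.3647  0.2204] w 0.08575792688637718 F [ 1.0167  0.043  -0.5069] q [-0.7749  0.3698  0.1561  1.3574  0.0003 -0.7777]
[[-1.     -0.0028 -0.    ]
 [-0.0028  1.      0.0004]
 [ 0.      0.0004 -1.    ]]
```

View pics/sp.png

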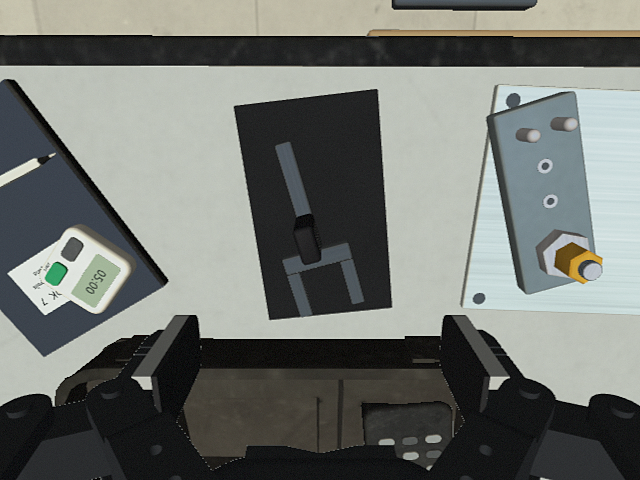

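```bash
python3 - <<'E'
import pickle; from h import *
c=pickle.load(open('sp.pkl','rb')); W=cloud(c)
R=(W[...,0]>.4)&(W[...,0]<.61)&(W[...,1]>-.44)&(W[...,1]<-.3)
m=R&(W[...,2]>.0095)&(W[...,2]<.018)
q=W[m][:,:2]; sh=q[q[:,0]<.50]; 
vx,vy,x0,y0=cv2.fitLine(sh.astype(np.float32),2,0,.01,.01).ravel(); print('shank',vx,vy,x0,y0,np.degrees(np.arctan2(vy,vx)))
f=W[R&(W[...,2]>.0535)][:,:2]; print('fin',cv2.minAreaRect((f*1000).astype(np.float32)),f.mean(0))
d=np.array([vx,vy])*np.sign(vx); print('along shank min', ((sh-[x0,y0])@d).min(), 'end pt', np.array([x0,y0])+d*((sh-[x0,y0])@d).min())
allr=(q-[x0,y0])@d; print('ext along',allr.min(),allr.max(), 'lat',((q-[x0,y0])@[-d[1],d[0]]).min(),((q-[x0,y0])@[-d[1],d[0]]).max())
cs=np.array([ray(c,u,v,.003)[:2] for u,v in [(235,105),(377,90),(391,308),(270,319)]]); print('mat',cs,cs.mean(0))
for a,b in [(0,3),(1,2)]: e=cs[b]-cs[a]; print(np.linalg.norm(e),np.degrees(np.arctan2(e[1],e[0])))
E
```

```text
shank 0.9591406 0.2829298 0.47040355 -0.38616908 16.435143
fin ((503.4809875488281, -368.87359619140625), (58.762142181396484, 137.84239196777344), 0.12069837003946304) [ 0.4837 -0.3666]
along shank min -0.029328535776700866 end pt [ 0.4423 -0.3945]
ext along -0.029328535776700866 0.12885891551638873 lat -0.03216826853687135 0.030042914543545726
mat [[ 0.4126 -0.4335]
 [ 0.4007 -0.3167]
 [ 0.598  -0.2946]
 [ 0.61   -0.4113]] [ 0.5053 -0.364 ]
0.1986502659900957 6.414977673312718
0.19858184261735473 6.409081237477711
```

Emit:
step_arm:
  commands: [-2.5,-0.8,0,0,0,0,0,0,0,0,0,0,-8.2,0,0,0,0,0,0,-8.2,0,0,0,5,0,0,0,0,0,0,5,0,0,0,0,0,0,0,0,0,0,0,0,0,0,0,0,0,0]

```text
time_s: 18.68
tool_pos: [0.5174, -0.3742, 0.1226]
tool_rot: [[-0.959, -0.284, 0.002], [-0.284, 0.959, -0.002], [-0.001, -0.002, -1.0]]
contact_force: [-0.1, -0.0, 1.0]
grip_width: 0.0859
```

```bash
cat > span.py <<'E'
from h import *
s=st(); c=cap('wrist'); W=cloud(c); Rt=np.array(s['tool_rot']); p=np.array(s['tool_pos'])
L=(W-p)@Rt   # tool coordinates
m=(L[...,0]>-.05)&(L[...,0]<.09)&(abs(L[...,1])<.045)
z=W[...,2]; b=.003
f=m&(z>b+.053)&(z<b+.060)&(abs(L[...,0])<.03)&(abs(L[...,1])<.03); print('fin top in tool xy',L[f][:,:2].mean(0),np.ptp(L[f][:,:2],0),f.sum(), 'z',z[f].mean())
h=m&(z>b+.007)&(z<b+.013)&(L[...,0]>.018); q=L[h][:,:2].astype(np.float32); v=cv2.fitLine(q,2,0,.01,.01).ravel(); print('shank line',v,'yaw err deg',np.degrees(np.arctan(v[1]/v[0])),'y at x=0',v[3]-v[2]*v[1]/v[0], 'shank end x',q[:,0].max())
E
python3 span.py
```

```text
18.675 pos [ 0.5174 -0.3742  0.1226] w 0.08589634395501164 F [-0.0986 -0.0437  1.0372] q [-0.7574  0.453   0.0368  1.1523  0.     -1.0457]
[[-0.9587 -0.2843  0.0017]
 [-0.2843  0.9587 -0.0016]
 [-0.0012 -0.002  -1.    ]]
fin top in tool xy [0.0006 0.001 ] [0.0303 0.0157] 1388 z 0.057429015147437486
shank line [1.     0.0081 0.0489 0.0016] yaw err deg 0.4613346 y at x=0 0.0011633933 shank end x 0.077780806
```

Aligned. Lower and grip.

Emit:
step_arm:
  commands: [0,0.1,3,0,0,0,0,0,0,3,0,0,0,0,0,0,2.5,0,0,0,0,0,0,1.7,0,0,0,0,0,0,0,0,0,0,0,0,0,0,0,0,0,255,0,0,0,0,0,0,255,0,0,0,0,0,0,255]
  force: 90

```text
time_s: 19.73
tool_pos: [0.5164, -0.3738, 0.019]
tool_rot: [[-0.959, -0.283, 0.001], [-0.283, 0.959, -0.001], [-0.001, -0.001, -1.0]]
contact_force: [0.4, 0.2, 0.6]
grip_width: 0.032
```

Emit:
step_arm:
  commands: [0,0,0,0,0,0,255,0,0,0,0,0,0,255,0,0,0,0,0,0,255,0,0,0,0,0,0,255]

```text
time_s: 20.23
tool_pos: [0.5164, -0.374, 0.0189]
tool_rot: [[-0.959, -0.283, 0.001], [-0.283, 0.959, -0.001], [-0.0, -0.001, -1.0]]
contact_force: [-0.4, -0.0, 6.0]
grip_width: 0.0152
```

Emit:
step_arm:
  commands: [0,0,-2,0,0,0,255,0,0,-4,0,0,0,255,0,0,-4,0,0,0,255,0,0,-3,0,0,0,255,0,0,0,0,0,0,255,0,0,0,0,0,0,255]

```text
time_s: 20.98
tool_pos: [0.5156, -0.3731, 0.1467]
tool_rot: [[-0.959, -0.283, -0.002], [-0.283, 0.959, 0.002], [0.001, 0.002, -1.0]]
contact_force: [-0.0, 0.1, -2.4]
grip_width: 0.0152
```

```bash
python3 - <<'E'
from h import *
s=st(); c=cap('wrist'); W=cloud(c); Rt=np.array(s['tool_rot']); L=(W-np.array(s['tool_pos']))@Rt
# spanner in tool frame: shank & fork
m=(W[...,2]>.10)&(L[...,0]<.09)&(L[...,2]>-.012)&(abs(L[...,1])<.05)
q=L[m]; print(m.sum(), q.min(0),q.max(0))
h=q[q[:,0]>.03].astype(np.float32); v=cv2.fitLine(h[:,:2].copy(),2,0,.01,.01).ravel(); print('yaw',v,np.degrees(np.arctan(v[1]/v[0])),'end',h[:,0].max(),'z near/far',h[h[:,0]<.045][:,2].mean(),h[h[:,0]>.06][:,2].mean())
E
```

```text
20.975 pos [ 0.5156 -0.3731  0.1467] w 0.015164135566808803 F [-0.0188  0.0623 -2.3526] q [-0.7581  0.4396  0.0781  1.2115  0.     -1.0451]
[[-0.9591 -0.2831 -0.0016]
 [-0.2831  0.9591  0.0015]
 [ 0.0011  0.0019 -1.    ]]
7875 [-0.0225 -0.0293 -0.012 ] [0.0763 0.0322 0.0166]
yaw [1.     0.0025 0.0543 0.0017] 0.14148761 end 0.07633088 z near/far 0.0063693756 0.006412307
```

Emit:
step_arm:
  commands: [-0.3,4.9,0,0,0,0,255,-0.3,4.9,0,0,0,0,255,-0.3,5,0,0,0,0,255,-0.3,5,0,0,0,0,255,0,0,2,0,0,-1.2,255,0,0,2,0,0,0,255,0,0,0,0,0,0,255,0,0,0,0,0,0,255]

```text
time_s: 22.02
tool_pos: [0.4716, -0.1804, 0.1082]
tool_rot: [[-0.953, -0.303, -0.001], [-0.303, 0.953, 0.0], [0.0, 0.001, -1.0]]
contact_force: [-1.2, 0.0, -2.6]
grip_width: 0.0146
```

```bash
cat > pins.py <<'E'
from h import *
for k in range(2):
    s=telemetry.get_state(); c=cap('wrist'); W=cloud(c); Rt=np.array(s['tool_rot']); p=np.array(s['tool_pos']); L=(W-p)@Rt; z=W[...,2]
    if k==0: print('tcp',p,'yaw',np.degrees(np.arctan2(-Rt[1,0],-Rt[0,0])),'F',np.array(s['contact_force']),'w',s['grip_width'])
    m=(L[...,0]>.005)&(L[...,0]<.12)&(abs(L[...,1])<.05)&(z>.046)&(z<.056)
    n,l,S,ce=cv2.connectedComponentsWithStats(m.astype(np.uint8)); P=[L[l==i].mean(0)[:2] for i in range(1,n) if S[i,4]>60]
    print('pins tool xy',P,[S[i,4] for i in range(1,n) if S[i,4]>60])
    if len(P)==2: a,b=sorted(P,key=lambda t:t[1]); e=b-a; print('mid',(a+b)/2,'len',np.linalg.norm(e),'ang deg',np.degrees(np.arctan2(-e[0],e[1])))
    h=(L[...,0]>.03)&(L[...,0]<.09)&(abs(L[...,1])<.02)&(abs(L[...,2]-.0063)<.003); q=L[h].astype(np.float32)
    if len(q)>50: v=cv2.fitLine(q[:,:2].copy(),2,0,.01,.01).ravel(); print('shank y at .044',v[3]+(.044-v[2])*v[1]/v[0],'yaw',np.degrees(np.arctan(v[1]/v[0])),'end',q[:,0].max())
    st_=(L[...,0]<.0)&(z>.068)&(z<.083)&(L[...,2]>.01)&(abs(L[...,1])<.03); 
    if st_.sum()>30: print('nut top',st_.sum(),L[st_].mean(0))
cv2.imwrite('pics/pins.png',c['color'])
E
python3 pins.py
```

```text
tcp [ 0.4716 -0.1804  0.1082] yaw 17.629808985977473 F [-1.1885  0.0071 -2.6154] w 0.014633885408150988
pins tool xy [array([ 0.0442, -0.0128]), array([0.0442, 0.0146])] [np.int32(333), np.int32(266)]
mid [0.0442 0.0009] len 0.02733524173378054 ang deg -0.09784569512248348
shank y at .044 0.0016719124 yaw 0.14777866 end 0.07630366
pins tool xy [array([ 0.0443, -0.0124]), array([0.0444, 0.0148])] [np.int32(329), np.int32(277)]
mid [0.0444 0.0012] len 0.027208517469990874 ang deg -0.07111841742170068
shank y at .044 0.0016676845 yaw 0.13167779 end 0.07630388
```

Emit:
step_arm:
  commands: [0,-0.05,2,0,0,0,255,0,0,2,0,0,0,255,0,0,0.5,0,0,0,255,0,0,0.5,0,0,0,255,0,0,0.5,0,0,0,255,0,0,0,0,0,0,255]

```text
time_s: 22.88
tool_pos: [0.4718, -0.1808, 0.0533]
tool_rot: [[-0.953, -0.303, 0.0], [-0.303, 0.953, -0.0], [-0.0, -0.0, -1.0]]
contact_force: [-0.2, 0.1, -2.1]
grip_width: 0.0148
```

```bash
python3 pins.py | head -3
```

```text
tcp [ 0.4718 -0.1808  0.0533] yaw 17.641631173087873 F [-0.2109  0.0635 -2.1119] w 0.014804330772009084
pins tool xy [array([0.0449, 0.0017]), array([ 0.0444, -0.0123]), array([0.0445, 0.0141])] [np.int32(6146), np.int32(606), np.int32(608)]
shank y at .044 0.0016319024 yaw 0.21268862 end 0.07630431
```

Emit:
step_arm:
  commands: [0,-0.05,0.4,0,0,0,255,0,0,0.2,0,0,0,255,0,0,0.1,0,0,0,255,0,0,0,0,0,0,255]

```text
time_s: 23.48
tool_pos: [0.4719, -0.1812, 0.0462]
tool_rot: [[-0.953, -0.303, -0.0], [-0.303, 0.953, 0.0], [0.0, 0.0, -1.0]]
contact_force: [-0.5, -0.1, -2.1]
grip_width: 0.0153
```

Emit:
step_arm:
  commands: [0,0,0,0,0,0,190,0,0,0,0,0,0,150,0,0,0,0,0,0,120,0,0,0,0,0,0,120,0,0,-4,0,0,0,120,0,0,-6,0,0,0,120,-3,0,-2,0,0,0,120,-3.1,0,0,0,0,0,120]

```text
time_s: 24.48
tool_pos: [0.5315, -0.1631, 0.1688]
tool_rot: [[-0.953, -0.302, 0.004], [-0.302, 0.953, -0.002], [-0.003, -0.003, -1.0]]
contact_force: [0.5, -0.0, -1.5]
grip_width: 0.0454
```

Emit:
step_arm:
  commands: [0,0,0,0,0,0,120,0,0,0,0,0,0,120]

```text
time_s: 24.72
tool_pos: [0.5295, -0.1626, 0.1658]
tool_rot: [[-0.953, -0.303, -0.001], [-0.303, 0.953, 0.0], [0.001, 0.001, -1.0]]
contact_force: [-0.2, 0.2, -1.0]
grip_width: 0.0453
```

```bash
cat > nut.py <<'E'
from h import *
from scipy.optimize import minimize
s=telemetry.get_state(); c=cap('wrist'); W=cloud(c); Rt=np.array(s['tool_rot']); p=np.array(s['tool_pos']); L=(W-p)@Rt; z=W[...,2]
print('tcp',p,'yaw',np.degrees(np.arctan2(-Rt[1,0],-Rt[0,0])),'w',s['grip_width'])
r=(abs(L[...,0])<.035)&(abs(L[...,1])<.035)
m=r&(z>.0685)&(z<.0725); q=L[m][:,:2]; t=r&(z>.0765)&(z<.083); print('stud top',t.sum(),L[t][:,:2].mean(0) if t.sum() else '', 'nut top',m.sum(), q.mean(0))
# hex support-function fit on top face
pts=np.vstack([q,L[t][:,:2]])
from scipy.spatial import ConvexHull
for a in range(0,60,5):
    w=[]
    for k in range(3):
        n=np.radians(a+60*k); d=pts@[np.cos(n),np.sin(n)]; w.append(np.percentile(d,99.5)-np.percentile(d,.5))
    print(a,np.round(np.array(w)*1000,1),end=' | ')
im=c['color']; u,v=[int(x) for x in proj(c,p+Rt@[0,0,p[2]-.07])]
cv2.imwrite('pics/nut.png',cv2.resize(im[max(0,v-110):v+110,u-140:u+140],None,fx=2.5,fy=2.5,interpolation=2)); print('\ncentre',u,v)
E
python3 nut.py
```

```text
tcp [ 0.5295 -0.1626  0.1658] yaw 17.661512061624922 w 0.04528198535338022
stud top 429 [-0.0005  0.0014] nut top 717 [0.0011 0.0015]
0 [24.3 24.8 24.5] | 5 [24.6 25.1 24.7] | 10 [24.9 25.3 24.8] | 15 [24.9 25.3 24.8] | 20 [24.7 25.  24.8] | 25 [24.5 24.7 24.9] | 30 [24.2 24.3 24.5] | 35 [23.9 24.  24. ] | 40 [23.5 23.5 23.7] | 45 [23.5 23.4 23.5] | 50 [23.8 23.6 23.6] | 55 [24.4 24.  23.9] | 
centre 317 241
```

View pics/nut.png

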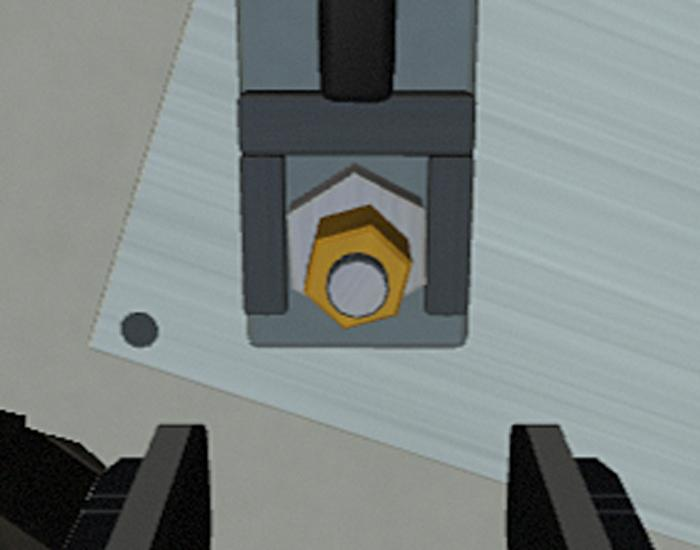

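Emit:
step_arm:
  commands: [0,0,0,0,0,-9.4,120,0,0,0,0,0,-9.4,120,0,0,0,0,0,-9.4,120,0,0,0,0,0,-9.4,120,0,0,3,0,0,-9.4,120,0,0,4,0,0,0,120,0,0,2.5,0,0,0,120,0,0,1.5,0,0,0,120]
  force: 80

```text
time_s: 25.78
tool_pos: [0.529, -0.1628, 0.0552]
tool_rot: [[-0.429, -0.903, -0.001], [-0.903, 0.429, 0.001], [0.0, 0.002, -1.0]]
contact_force: [0.8, -0.3, 0.2]
grip_width: 0.0453
```

Emit:
step_arm:
  commands: [0,0,0.5,0,0,0,120,0,0,0,0,0,0,120]

```text
time_s: 26.02
tool_pos: [0.5302, -0.163, 0.0517]
tool_rot: [[-0.428, -0.904, 0.0], [-0.904, 0.428, -0.0], [0.0, -0.001, -1.0]]
contact_force: [0.1, 0.4, 1.0]
grip_width: 0.0451
```

```bash
python3 -c "
from h import *
s=st(); print(s['torque'])"
```

```text
26.025 pos [ 0.5302 -0.163   0.0517] w 0.0450562809776438 F [0.1419 0.3948 0.9763] q [-0.4495  0.379  -0.2854  0.9059  0.     -1.5775]
[[-0.4284 -0.9036  0.0005]
 [-0.9036  0.4284 -0.0002]
 [ 0.     -0.0005 -1.    ]]
[-0.022   0.0318 -0.0024]
```

Emit:
step_arm:
  commands: [0,0,0,0,0,0,255,0,0,0,0,0,0,255,0,0,0,0,0,0,255,0,0,0,0,0,0,255]

```text
time_s: 26.52
tool_pos: [0.5298, -0.1626, 0.0526]
tool_rot: [[-0.428, -0.904, 0.001], [-0.904, 0.428, -0.0], [0.0, -0.001, -1.0]]
contact_force: [-5.1, 0.9, 9.2]
grip_width: 0.0219
```

Emit:
step_arm:
  commands: [0,0,0,0,0,6,255,0,0,0,0,0,7,255,0,0,0,0,0,7,255,0,0,0,0,0,7,255,0,0,0,0,0,7,255,0,0,0,0,0,7,255,0,0,0,0,0,7,255,0,0,0,0,0,0,255]

```text
time_s: 27.52
tool_pos: [0.5299, -0.1629, 0.0526]
tool_rot: [[-0.959, -0.285, 0.001], [-0.285, 0.959, -0.001], [-0.0, -0.001, -1.0]]
contact_force: [-4.1, 0.6, 8.9]
grip_width: 0.0218
```

```bash
cat > t.py <<'E'
from h import *
s=telemetry.get_state();R=np.array(s['tool_rot']); print(s['time_s'],np.array(s['tool_pos']),'yaw',np.degrees(np.arctan2(-R[1,0],-R[0,0])),'w',s['grip_width'],'F',np.array(s['contact_force']),'T',np.array(s['torque']),'q6',s['joint_positions'][5])
E
python3 t.py
```

```text
27.525 [ 0.5299 -0.1629  0.0526] yaw 16.551219792535065 w 0.021847793557254584 F [-4.0915  0.6494  8.949 ] T [ 0.1241  0.9564 -0.0164] q6 -0.73811065324093
```

Emit:
step_arm:
  commands: [0,0,0,0,0,4,255,0,0,0,0,0,4,255,0,0,0,0,0,4,255,0,0,0,0,0,0,255]

```text
time_s: 28.02
tool_pos: [0.5299, -0.1629, 0.0526]
tool_rot: [[-0.997, -0.08, 0.001], [-0.08, 0.997, -0.001], [-0.001, -0.001, -1.0]]
contact_force: [-3.8, 0.4, 8.1]
grip_width: 0.0222
```

```bash
python3 t.py
```

```text
28.025 [ 0.5299 -0.1629  0.0526] yaw 4.596078302710984 w 0.02219833768689096 F [-3.7939  0.421   8.0814] T [0.0239 0.9959 0.0522] q6 -0.5294871234392226
```

Emit:
step_arm:
  commands: [0,0,0,0,0,3,255,0,0,0,0,0,0,255]

```text
time_s: 28.28
tool_pos: [0.5299, -0.1629, 0.0526]
tool_rot: [[-1.0, -0.028, 0.001], [-0.028, 1.0, -0.001], [-0.001, -0.001, -1.0]]
contact_force: [-3.9, -0.5, 8.7]
grip_width: 0.0222
```

```bash
python3 t.py
```

```text
28.275 [ 0.5299 -0.1629  0.0526] yaw 1.612757210137164 w 0.02220039732680054 F [-3.8879 -0.4826  8.7427] T [-0.0448  0.9984  0.1382] q6 -0.4773899138464663
```

Emit:
step_arm:
  commands: [0,0,0,0,0,3,255,0,0,0,0,0,0,255]

```text
time_s: 28.52
tool_pos: [0.5299, -0.1629, 0.0526]
tool_rot: [[-1.0, 0.024, 0.001], [0.024, 1.0, -0.001], [-0.001, -0.001, -1.0]]
contact_force: [-4.8, 0.2, 7.5]
grip_width: 0.0218
```

```bash
python3 t.py
```

```text
28.525 [ 0.5299 -0.1629  0.0526] yaw -1.3861301572191445 w 0.021821514483348785 F [-4.782   0.1654  7.515 ] T [-0.0089  0.9893  0.1425] q6 -0.4250738873047264
```

Emit:
step_arm:
  commands: [0,0,0,0,0,2,255,0,0,0,0,0,0,255]

```text
time_s: 28.78
tool_pos: [0.5299, -0.163, 0.0526]
tool_rot: [[-0.998, 0.059, 0.001], [0.059, 0.998, -0.001], [-0.001, -0.001, -1.0]]
contact_force: [-4.3, 1.1, 7.7]
grip_width: 0.022
```

```bash
python3 t.py
```

```text
28.775 [ 0.5299 -0.163   0.0526] yaw -3.371985169880765 w 0.0220379508896704 F [-4.3082  1.1206  7.6968] T [-0.0236  0.9671  0.1434] q6 -0.3904225761729702
```

Emit:
step_arm:
  commands: [0,0,0,0,0,2,255,0,0,0,0,0,0,255]

```text
time_s: 29.02
tool_pos: [0.5299, -0.163, 0.0526]
tool_rot: [[-0.996, 0.094, 0.001], [0.094, 0.996, -0.001], [-0.001, -0.001, -1.0]]
contact_force: [-4.4, 0.2, 8.5]
grip_width: 0.0219
```

```bash
python3 t.py
```

```text
29.025 [ 0.5299 -0.163   0.0526] yaw -5.372121959644437 w 0.021938307446729036 F [-4.3985  0.2099  8.4613] T [0.0076 1.0213 0.1319] q6 -0.35551956352402986
```

Emit:
step_arm:
  commands: [0,0,0,0,0,2,255,0,0,0,0,0,0,255]

```text
time_s: 29.28
tool_pos: [0.5299, -0.163, 0.0526]
tool_rot: [[-0.992, 0.128, 0.0], [0.128, 0.992, -0.001], [-0.001, -0.001, -1.0]]
contact_force: [-4.2, 0.2, 8.7]
grip_width: 0.0223
```

```bash
python3 t.py
```

```text
29.275 [ 0.5299 -0.163   0.0526] yaw -7.355721588924268 w 0.022286232811800526 F [-4.2163  0.192   8.6773] T [-0.1234  1.0568  0.3847] q6 -0.32091091758627277
```

Emit:
step_arm:
  commands: [0,0,0,0,0,1,255,0,0,0,0,0,0,255]

```text
time_s: 29.52
tool_pos: [0.5299, -0.163, 0.0526]
tool_rot: [[-0.989, 0.145, 0.0], [0.145, 0.989, -0.001], [-0.001, -0.001, -1.0]]
contact_force: [-4.4, -0.4, 7.9]
grip_width: 0.0222
```

```bash
python3 t.py
```

```text
29.525 [ 0.5299 -0.163   0.0526] yaw -8.326255012496032 w 0.02218486350770187 F [-4.3669 -0.4119  7.9122] T [-0.0949  1.0047  0.5139] q6 -0.3039121078254266
```

Emit:
step_arm:
  commands: [0,0,0,0,0,1,255,0,0,0,0,0,0,255]

```text
time_s: 29.78
tool_pos: [0.5299, -0.163, 0.0526]
tool_rot: [[-0.987, 0.162, 0.0], [0.162, 0.987, -0.001], [-0.001, -0.001, -1.0]]
contact_force: [-4.1, 0.1, 8.6]
grip_width: 0.0224
```

```bash
python3 t.py
```

```text
29.775 [ 0.5299 -0.163   0.0526] yaw -9.319456514595254 w 0.02238889235476606 F [-4.0509  0.073   8.6333] T [-0.1744  0.9845  0.5585] q6 -0.28656813225035854
```

Emit:
step_arm:
  commands: [0,0,0,0,0,-4,255,0,0,0,0,0,-4,255,0,0,0,0,0,-3,255,0,0,0,0,0,0,255]

```text
time_s: 30.28
tool_pos: [0.5299, -0.1629, 0.0526]
tool_rot: [[-1.0, -0.029, 0.001], [-0.029, 1.0, -0.001], [-0.001, -0.001, -1.0]]
contact_force: [-4.8, 1.6, 9.2]
grip_width: 0.0221
```

```bash
python3 t.py
```

```text
30.275 [ 0.5299 -0.1629  0.0526] yaw 1.687668562568327 w 0.022104730419572435 F [-4.8498  1.6299  9.2333] T [-0.0248  0.9582  0.076 ] q6 -0.47873497271523946
```

Emit:
step_arm:
  commands: [0,0,0,0,0,0,160,0,0,0,0,0,0,120,0,0,0,0,0,0,120,0,0,-5,0,0,0,120,0,0,-6,0,0,0,120,0,0,0,0,0,0,120,0,0,0,0,0,0,120]

```text
time_s: 31.15
tool_pos: [0.5299, -0.1627, 0.1611]
tool_rot: [[-1.0, -0.029, 0.0], [-0.029, 1.0, -0.0], [-0.0, -0.0, -1.0]]
contact_force: [0.1, 0.3, -0.2]
grip_width: 0.045
```

```bash
python3 nut.py
```

```text
tcp [ 0.5299 -0.1627  0.1611] yaw 1.6454782463658084 w 0.04499469727035932
stud top 444 [0.0004 0.0016] nut top 746 [0.0021 0.0019]
0 [25.  24.6 25.2] | 5 [24.8 24.6 25.1] | 10 [24.6 24.5 24.9] | 15 [24.4 24.2 24.4] | 20 [24.2 23.8 24.1] | 25 [23.7 23.5 23.4] | 30 [23.3 23.2 23.6] | 35 [23.3 23.5 23.4] | 40 [23.8 24.  23.7] | 45 [24.1 24.5 24.2] | 50 [24.4 24.9 24.7] | 55 [24.4 25.1 25. ] | 
centre 317 244
```

View pics/nut.png

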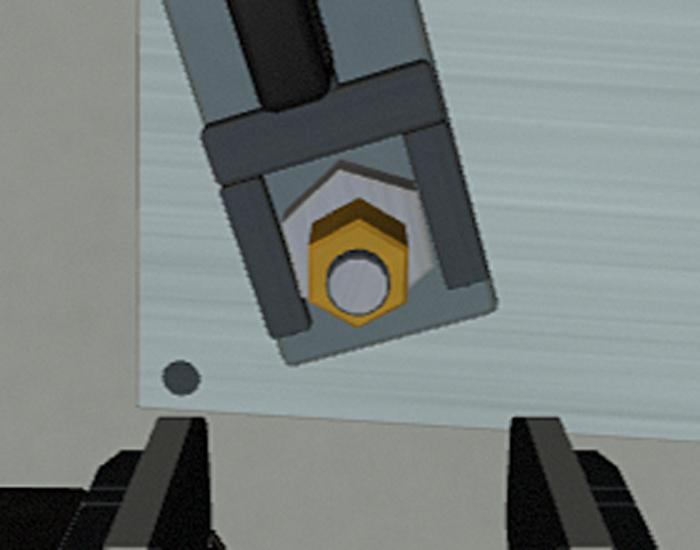

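Emit:
step_arm:
  commands: [0,0,0,0,0,-8,120,0,0,0,0,0,-8,120,3,0,0,0,0,0,120,3.1,0,0,0,0,0,120,0,0,3,0,0,0,120,0,0,4,0,0,0,120,0,0,3,0,0,0,120,0,0,1.5,0,0,0,120]
  force: 90

```text
time_s: 32.2
tool_pos: [0.4702, -0.1803, 0.0433]
tool_rot: [[-0.953, -0.303, -0.004], [-0.303, 0.953, 0.003], [0.003, 0.004, -1.0]]
contact_force: [0.6, 0.3, 0.3]
grip_width: 0.0451
```

Emit:
step_arm:
  commands: [0,0,0,0,0,0,120,0,0,0,0,0,0,255,0,0,0,0,0,0,255,0,0,0,0,0,0,255,0,0,0,0,0,0,255]

```text
time_s: 32.83
tool_pos: [0.4723, -0.1814, 0.0469]
tool_rot: [[-0.953, -0.303, 0.001], [-0.303, 0.953, -0.001], [-0.001, -0.001, -1.0]]
contact_force: [-0.4, -0.6, 5.8]
grip_width: 0.0151
```

```bash
python3 t.py
```

```text
32.825 [ 0.4723 -0.1814  0.0469] yaw 17.64579920099904 w 0.015144719931328003 F [-0.4118 -0.6412  5.8036] T [ 0.1147  0.0683 -0.0117] q6 -0.8407365494901169
```

Emit:
step_arm:
  commands: [0,0,-1.5,0,0,0,255,0,0,-3,0,0,0,255,0,0,-3,0,0,0,255,-1.5,4.4,0,0,0,0,255,-1.5,4.4,0,0,0,0,255,-1.5,4.4,0,0,0,0,255,-1.6,4.5,0,0,0,0,255,0,0,0,0,0,7.6,255]

```text
time_s: 33.83
tool_pos: [0.4757, 0.0088, 0.1212]
tool_rot: [[-0.984, -0.176, -0.001], [-0.176, 0.984, 0.001], [0.001, 0.001, -1.0]]
contact_force: [0.1, 0.2, -2.3]
grip_width: 0.0155
```

Emit:
step_arm:
  commands: [0,0,0,0,0,7.6,255,0,0,0.5,0,0,7.7,255,0,0,0,0,0,0,255,0,0,0,0,0,0,255]

```text
time_s: 34.33
tool_pos: [0.4763, 0.0059, 0.1163]
tool_rot: [[-0.996, 0.089, -0.0], [0.089, 0.996, 0.0], [0.0, 0.0, -1.0]]
contact_force: [0.9, -0.3, -1.2]
grip_width: 0.0151
```

```bash
python3 pins.py
```

```text
tcp [0.4763 0.0059 0.1163] yaw -5.094798786737597 F [ 0.9251 -0.2929 -1.1716] w 0.015122453128653122
pins tool xy [array([ 0.0444, -0.0119]), array([0.0444, 0.0152])] [np.int32(275), np.int32(295)]
mid [0.0444 0.0017] len 0.027157660616393325 ang deg 0.14054029989540814
shank y at .044 0.001536409 yaw -0.30673173 end 0.07688831
pins tool xy [array([ 0.0445, -0.0119]), array([0.0445, 0.0153])] [np.int32(275), np.int32(303)]
mid [0.0445 0.0017] len 0.02719781905350862 ang deg 0.11787520876877702
shank y at .044 0.0015086209 yaw -0.19289853 end 0.076888874
```

Emit:
step_arm:
  commands: [0.05,0,3,0,0,0,255,0,0,2,0,0,0,255,0,0,0.5,0,0,0,255,0,0,0.5,0,0,0,255,0,0,0.3,0,0,0,255,0,0,0,0,0,0,255]

```text
time_s: 35.17
tool_pos: [0.4761, 0.0059, 0.0535]
tool_rot: [[-0.996, 0.091, 0.0], [0.091, 0.996, -0.0], [-0.0, -0.0, -1.0]]
contact_force: [0.1, -1.3, -3.0]
grip_width: 0.0147
```

```bash
python3 pins.py | head -3; python3 t.py
```

```text
tcp [0.4761 0.0059 0.0535] yaw -5.249066870015588 F [ 0.0782 -1.3462 -2.9779] w 0.014690075275662594
pins tool xy [array([0.0446, 0.0015]), array([ 0.0443, -0.0115]), array([0.0443, 0.0148])] [np.int32(4236), np.int32(599), np.int32(602)]
shank y at .044 0.0015362271 yaw -0.338522 end 0.076891296
35.275 [0.4761 0.006  0.0536] yaw -5.25162811897819 w 0.014989410700273617 F [ 0.3534 -0.1102 -1.238 ] T [-0.0047  0.0149 -0.0038] q6 -0.07233134653976823
```

Emit:
step_arm:
  commands: [0,0,0.3,0,0,0,255,0,0,0.2,0,0,0,255,0,0,0.1,0,0,0,255,0,0,0,0,0,0,255]

```text
time_s: 35.78
tool_pos: [0.4758, 0.006, 0.0472]
tool_rot: [[-0.996, 0.092, -0.0], [0.092, 0.996, 0.0], [0.0, 0.0, -1.0]]
contact_force: [-0.1, -0.4, -1.6]
grip_width: 0.0153
```

```bash
python3 t.py
```

```text
35.775 [0.4758 0.006  0.0472] yaw -5.259300788786261 w 0.01528147121335059 F [-0.0705 -0.4331 -1.5552] T [-0.0131  0.0607 -0.0045] q6 -0.07225678347217329
```

Seated. Release, go to the nut, measure.

Emit:
step_arm:
  commands: [0,0,0,0,0,0,190,0,0,0,0,0,0,150,0,0,0,0,0,0,120,0,0,0,0,0,0,120,0,0,-5,0,0,0,120,0,0,-5,0,0,0,120,-3,0,-1.5,0,0,0,120,-3.1,0,0,0,0,0,120]

```text
time_s: 36.78
tool_pos: [0.5381, 0.0003, 0.1644]
tool_rot: [[-0.996, 0.092, 0.004], [0.092, 0.996, -0.001], [-0.004, -0.0, -1.0]]
contact_force: [1.5, 0.3, -0.3]
grip_width: 0.0452
```

Emit:
step_arm:
  commands: [0,0,0,0,0,0,120,0,0,0,0,0,0,120]

```text
time_s: 37.02
tool_pos: [0.5359, 0.0005, 0.1618]
tool_rot: [[-0.996, 0.092, -0.001], [0.092, 0.996, 0.0], [0.001, 0.0, -1.0]]
contact_force: [-0.0, 0.1, -0.3]
grip_width: 0.0454
```

```bash
python3 nut.py
```

```text
tcp [0.5359 0.0005 0.1618] yaw -5.254339648786717 w 0.045420216950793
stud top 440 [-0.0012  0.0016] nut top 740 [0.0005 0.0016]
0 [24.2 24.7 24.5] | 5 [24.3 25.  24.7] | 10 [24.5 24.9 24.8] | 15 [24.3 25.  24.7] | 20 [24.5 25.  24.8] | 25 [24.5 24.5 24.8] | 30 [24.2 24.1 24.7] | 35 [24.  24.  24.1] | 40 [23.5 23.6 23.7] | 45 [23.6 23.5 23.2] | 50 [23.8 23.6 23.3] | 55 [24.3 24.  23.6] | 
centre 317 244
```

Emit:
step_arm:
  commands: [-0.1,0,0,0,0,-9,120,0,0,0,0,0,-9,120,0,0,0,0,0,-9,120,0,0,0,0,0,-9,120,0,0,3,0,0,-9,120,0,0,4,0,0,0,120,0,0,2.5,0,0,0,120,0,0,1.4,0,0,0,120]
  force: 80

```text
time_s: 38.08
tool_pos: [0.5364, 0.0005, 0.0522]
tool_rot: [[-0.769, -0.639, -0.002], [-0.639, 0.769, 0.0], [0.001, 0.001, -1.0]]
contact_force: [-0.2, -0.8, -0.2]
grip_width: 0.045
```

Emit:
step_arm:
  commands: [0,0,0,0,0,0,120,0,0,0,0,0,0,255,0,0,0,0,0,0,255,0,0,0,0,0,0,255,0,0,0,0,0,0,255]

```text
time_s: 38.7
tool_pos: [0.5379, 0.0006, 0.0548]
tool_rot: [[-0.769, -0.64, 0.002], [-0.64, 0.769, 0.0], [-0.002, -0.001, -1.0]]
contact_force: [-3.0, 1.8, 7.2]
grip_width: 0.0218
```

```bash
python3 t.py
```

```text
38.7 [0.5379 0.0006 0.0548] yaw 39.76569040835699 w 0.021811733453872984 F [-3.0403  1.7938  7.2215] T [0.389  0.585  0.0356] q6 -0.8492734489371481
```

Emit:
step_arm:
  commands: [0,0,0,0,0,5,255,0,0,0,0,0,7,255,0,0,0,0,0,7,255,0,0,0,0,0,7,255,0,0,0,0,0,7,255,0,0,0,0,0,7,255,0,0,0,0,0,7,255,0,0,0,0,0,7,255]

```text
time_s: 39.7
tool_pos: [0.538, -0.0002, 0.0548]
tool_rot: [[-0.968, 0.25, 0.002], [0.25, 0.968, -0.001], [-0.002, -0.001, -1.0]]
contact_force: [-3.0, -2.2, 5.9]
grip_width: 0.0218
```

Emit:
step_arm:
  commands: [0,0,0,0,0,6,255,0,0,0,0,0,0,255]

```text
time_s: 39.95
tool_pos: [0.538, -0.0003, 0.0548]
tool_rot: [[-0.938, 0.348, 0.002], [0.348, 0.938, -0.002], [-0.002, -0.001, -1.0]]
contact_force: [-2.0, -2.9, 6.0]
grip_width: 0.0221
```

```bash
python3 t.py
```

```text
39.95 [ 0.538  -0.0003  0.0548] yaw -20.354250563532478 w 0.0220523671042804 F [-1.9762 -2.9054  6.0363] T [-0.6746  0.6359  0.0402] q6 0.1993661515228097
```

Emit:
step_arm:
  commands: [0,0,0,0,0,3,255,0,0,0,0,0,0,255]

```text
time_s: 40.2
tool_pos: [0.538, -0.0004, 0.0548]
tool_rot: [[-0.918, 0.396, 0.002], [0.396, 0.918, -0.002], [-0.002, -0.001, -1.0]]
contact_force: [-2.4, -2.8, 6.0]
grip_width: 0.0218
```

```bash
python3 t.py
```

```text
40.2 [ 0.538  -0.0004  0.0548] yaw -23.305502423543185 w 0.02183787994382113 F [-2.3822 -2.7656  5.9977] T [-0.7186  0.7359  0.0719] q6 0.2508410690992396
```

Emit:
step_arm:
  commands: [0,0,0,0,0,3,255,0,0,0,0,0,0,255]

```text
time_s: 40.45
tool_pos: [0.5379, -0.0004, 0.0548]
tool_rot: [[-0.896, 0.443, 0.002], [0.443, 0.896, -0.002], [-0.002, -0.001, -1.0]]
contact_force: [-2.6, -2.5, 6.0]
grip_width: 0.022
```

```bash
python3 t.py
```

```text
40.45 [ 0.5379 -0.0004  0.0548] yaw -26.306441461956616 w 0.022024478029159158 F [-2.5771 -2.4903  5.9817] T [-0.723   0.7081  0.0961] q6 0.3031960476293624
```

Emit:
step_arm:
  commands: [0,0,0,0,0,3,255,0,0,0,0,0,0,255]

```text
time_s: 40.7
tool_pos: [0.5379, -0.0005, 0.0548]
tool_rot: [[-0.872, 0.49, 0.001], [0.49, 0.872, -0.002], [-0.002, -0.001, -1.0]]
contact_force: [-3.3, -3.0, 6.1]
grip_width: 0.0223
```

```bash
python3 t.py
```

```text
40.7 [ 0.5379 -0.0005  0.0548] yaw -29.308787063595084 w 0.02226077940228602 F [-3.3087 -3.0215  6.0958] T [-0.8091  0.7405  0.0906] q6 0.35553689328584703
```

Emit:
step_arm:
  commands: [0,0,0,0,0,2,255,0,0,0,0,0,0,255]

```text
time_s: 40.95
tool_pos: [0.5379, -0.0005, 0.0548]
tool_rot: [[-0.855, 0.519, 0.001], [0.519, 0.855, -0.002], [-0.002, -0.001, -1.0]]
contact_force: [-3.0, -4.4, 6.4]
grip_width: 0.0216
```

```bash
python3 t.py
```

```text
40.95 [ 0.5379 -0.0005  0.0548] yaw -31.282065312520015 w 0.021598710514520024 F [-3.0201 -4.4068  6.3997] T [-0.8605  0.7818  0.3177] q6 0.38998204731885916
```

Emit:
step_arm:
  commands: [0,0,0,0,0,2,255,0,0,0,0,0,0,255]

```text
time_s: 41.2
tool_pos: [0.5378, -0.0005, 0.0548]
tool_rot: [[-0.836, 0.549, 0.001], [0.549, 0.836, -0.002], [-0.002, -0.001, -1.0]]
contact_force: [-3.3, -4.2, 7.1]
grip_width: 0.0216
```

```bash
python3 t.py
```

```text
41.2 [ 0.5378 -0.0005  0.0548] yaw -33.26602294663724 w 0.02157449218549599 F [-3.2945 -4.2142  7.0813] T [-0.9517  0.7965  0.5084] q6 0.4246237054261038
```

Emit:
step_arm:
  commands: [0,0,0,0,0,-4,255,0,0,0,0,0,-4,255,0,0,0,0,0,-5.5,255,0,0,0,0,0,0,255,0,0,0,0,0,0,160,0,0,0,0,0,0,120,0,0,0,0,0,0,120,0,0,-5,0,0,0,120]

```text
time_s: 42.2
tool_pos: [0.5357, 0.0006, 0.101]
tool_rot: [[-0.941, 0.338, -0.007], [0.338, 0.941, 0.001], [0.007, -0.001, -1.0]]
contact_force: [0.8, 0.1, 0.4]
grip_width: 0.0453
```

Emit:
step_arm:
  commands: [0,0,-5.7,0,0,0,120,0,0,0,0,0,0,120,0,0,0,0,0,0,120]

```text
time_s: 42.58
tool_pos: [0.5375, 0.0003, 0.1601]
tool_rot: [[-0.941, 0.338, 0.0], [0.338, 0.941, 0.0], [-0.0, 0.0, -1.0]]
contact_force: [0.0, -1.1, -0.5]
grip_width: 0.045
```

```bash
python3 nut.py; cp pics/nut.png pics/nut_p2_after.png
```

```text
tcp [0.5375 0.0003 0.1601] yaw -19.75700692037357 w 0.04504510220406393
stud top 439 [0.0008 0.0015] nut top 754 [0.0026 0.0013]
0 [25.4 24.9 24.9] | 5 [25.2 24.8 25. ] | 10 [24.9 24.6 24.9] | 15 [24.5 24.4 24.5] | 20 [24.2 24.  24. ] | 25 [23.7 23.6 23.7] | 30 [23.4 23.2 23.4] | 35 [23.7 23.6 23.8] | 40 [23.9 23.9 24.3] | 45 [24.2 24.4 24.9] | 50 [24.7 24.9 25.2] | 55 [24.9 25.  25.2] | 
centre 317 245
```

Emit:
step_arm:
  commands: [0,0,0,0,0,-7.2,120,0,0,0,0,0,-7.3,120,3.1,0,0,0,0,0,120,3.1,0,0,0,0,0,120,0,0,3,0,0,0,120,0,0,4,0,0,0,120,0,0,3,0,0,0,120,0,0,1.3,0,0,0,120]
  force: 90

```text
time_s: 43.62
tool_pos: [0.4742, 0.0062, 0.0449]
tool_rot: [[-0.996, 0.092, -0.004], [0.092, 0.996, 0.001], [0.004, 0.0, -1.0]]
contact_force: [-0.8, 0.3, 0.2]
grip_width: 0.0452
```

Emit:
step_arm:
  commands: [0,0,0,0,0,0,120,0,0,0,0,0,0,255,0,0,0,0,0,0,255,0,0,0,0,0,0,255,0,0,0,0,0,0,255,0,0,0,0,0,0,255]

```text
time_s: 44.38
tool_pos: [0.4766, 0.0059, 0.0483]
tool_rot: [[-0.996, 0.092, 0.002], [0.092, 0.996, -0.0], [-0.002, -0.0, -1.0]]
contact_force: [-0.3, -0.7, 7.3]
grip_width: 0.0146
```

```bash
python3 t.py
```

```text
44.375 [0.4766 0.0059 0.0483] yaw -5.256115860123161 w 0.014641817329308547 F [-0.2953 -0.703   7.2724] T [0.0913 0.1763 0.0174] q6 -0.07229050756483121
```

Emit:
step_arm:
  commands: [0,0,-1.5,0,0,0,255,0,0,-3,0,0,0,255,0,0,-2.5,0,0,0,255,0.2,4.1,0,0,0,0,255,0.3,4.2,0,0,0,0,255,0.2,4.2,0,0,0,0,255,0,0,0,0,0,-7.5,255,0,0,0,0,0,-7.5,255]

```text
time_s: 45.38
tool_pos: [0.48, 0.1318, 0.1173]
tool_rot: [[-0.985, -0.175, -0.0], [-0.175, 0.985, -0.0], [0.0, 0.0, -1.0]]
contact_force: [0.2, -0.2, -2.1]
grip_width: 0.0151
```

Emit:
step_arm:
  commands: [0,0,0,0,0,0,255,0,0,0,0,0,0,255]

```text
time_s: 45.62
tool_pos: [0.4803, 0.131, 0.1174]
tool_rot: [[-0.986, -0.166, 0.0], [-0.166, 0.986, 0.0], [-0.0, 0.0, -1.0]]
contact_force: [0.3, -1.1, -1.8]
grip_width: 0.0149
```

```bash
python3 pins.py
```

```text
tcp [0.4803 0.131  0.1174] yaw 9.569656955611645 F [ 0.2645 -1.0834 -1.8467] w 0.014925604224369672
pins tool xy [array([ 0.0444, -0.0117]), array([0.0446, 0.0154])] [np.int32(267), np.int32(304)]
mid [0.0445 0.0019] len 0.02712906602012222 ang deg -0.4253339465683181
shank y at .044 0.0014160526 yaw -0.012417514 end 0.07682683
pins tool xy [array([ 0.0443, -0.0116]), array([0.0445, 0.0155])] [np.int32(260), np.int32(305)]
mid [0.0444 0.0019] len 0.027151144690831554 ang deg -0.4213761232043496
shank y at .044 0.0014210449 yaw -0.27413413 end 0.076826595
```

Emit:
step_arm:
  commands: [0,0.05,3,0,0,0,255,0,0,2,0,0,0,255,0,0,0.5,0,0,0,255,0,0,0.5,0,0,0,255,0,0,0.3,0,0,0,255,0,0,0,0,0,0,255]

```text
time_s: 46.48
tool_pos: [0.4804, 0.1316, 0.0545]
tool_rot: [[-0.986, -0.169, 0.0], [-0.169, 0.986, 0.0], [-0.0, -0.0, -1.0]]
contact_force: [-0.5, 0.6, -2.0]
grip_width: 0.0148
```

```bash
python3 t.py
```

```text
46.475 [0.4804 0.1316 0.0545] yaw 9.736072436243443 w 0.014827342996253918 F [-0.539   0.5645 -2.0052] T [ 0.0246  0.0446 -0.0361] q6 -0.07120535984492235
```

Emit:
step_arm:
  commands: [0,0,0.3,0,0,0,255,0,0,0.2,0,0,0,255,0,0,0.05,0,0,0,255,0,0,0,0,0,0,255]

```text
time_s: 46.98
tool_pos: [0.4803, 0.1316, 0.0488]
tool_rot: [[-0.986, -0.169, -0.0], [-0.169, 0.986, -0.0], [0.0, -0.0, -1.0]]
contact_force: [-0.1, 0.3, -2.0]
grip_width: 0.015
```

```bash
python3 t.py
```

```text
46.975 [0.4803 0.1316 0.0488] yaw 9.743239030809645 w 0.014987735073993709 F [-0.1429  0.3259 -2.0122] T [-0.0215  0.0354 -0.0335] q6 -0.07131174371454231
```

Emit:
step_arm:
  commands: [0,0,0.1,0,0,0,255,0,0,0,0,0,0,190,0,0,0,0,0,0,150,0,0,0,0,0,0,120,0,0,-5,0,0,0,120,0,0,-5,0,0,0,120,-3,0,-1.3,0,0,0,120,-3.1,0,0,0,0,0,120]

```text
time_s: 47.98
tool_pos: [0.5418, 0.1422, 0.1628]
tool_rot: [[-0.986, -0.169, 0.004], [-0.169, 0.986, 0.0], [-0.004, -0.0, -1.0]]
contact_force: [0.8, -1.6, 0.4]
grip_width: 0.0453
```

Emit:
step_arm:
  commands: [0,0,0,0,0,0,120,0,0,0,0,0,0,120]

```text
time_s: 48.22
tool_pos: [0.5397, 0.1418, 0.1603]
tool_rot: [[-0.986, -0.169, -0.001], [-0.169, 0.986, -0.0], [0.001, 0.0, -1.0]]
contact_force: [0.1, -0.2, 0.6]
grip_width: 0.0454
```

```bash
python3 nut.py
```

```text
tcp [0.5397 0.1418 0.1603] yaw 9.746952716513954 w 0.04544021181275901
stud top 439 [-0.0005  0.0021] nut top 753 [0.0012 0.002 ]
0 [24.8 25.8 25. ] | 5 [25.  25.6 24.9] | 10 [24.7 25.3 24.6] | 15 [24.2 24.8 24.4] | 20 [23.9 24.2 23.8] | 25 [23.6 23.7 23.5] | 30 [23.5 23.3 23.4] | 35 [23.5 23.5 23.7] | 40 [24.2 23.9 23.9] | 45 [24.8 24.3 24.2] | 50 [25.3 24.7 24.5] | 55 [25.6 25.  24.6] | 
centre 317 244
```

Emit:
step_arm:
  commands: [0,0.05,0,0,0,-9.8,120,0,0,0,0,0,-9.8,120,0,0,0,0,0,-9.8,120,0,0,0,0,0,-9.8,120,0,0,0,0,0,-9.8,120,0,0,3,0,0,-9.8,120,0,0,4,0,0,0,120,0,0,2.5,0,0,0,120]
  force: 80

```text
time_s: 49.28
tool_pos: [0.5388, 0.1422, 0.0644]
tool_rot: [[-0.366, -0.931, -0.002], [-0.931, 0.366, -0.0], [0.001, 0.001, -1.0]]
contact_force: [0.4, 0.3, 0.5]
grip_width: 0.0452
```

Emit:
step_arm:
  commands: [0,0,1.3,0,0,0,120,0,0,0,0,0,0,120,0,0,0,0,0,0,255,0,0,0,0,0,0,255,0,0,0,0,0,0,255,0,0,0,0,0,0,255]

```text
time_s: 50.02
tool_pos: [0.5403, 0.1427, 0.0543]
tool_rot: [[-0.365, -0.931, 0.001], [-0.931, 0.365, 0.001], [-0.001, -0.001, -1.0]]
contact_force: [-3.1, 1.5, 7.3]
grip_width: 0.0219
```

```bash
python3 t.py
```

```text
50.025 [0.5403 0.1427 0.0543] yaw 68.56312398436553 w 0.021926333185140468 F [-3.1299  1.5306  7.3463] T [0.191  0.9114 0.0096] q6 -1.0888278662014303
```

Emit:
step_arm:
  commands: [0,0,0,0,0,6,255,0,0,0,0,0,7,255,0,0,0,0,0,7,255,0,0,0,0,0,7,255,0,0,0,0,0,7,255,0,0,0,0,0,7,255,0,0,0,0,0,7,255,0,0,0,0,0,7,255]

```text
time_s: 51.02
tool_pos: [0.5407, 0.1422, 0.0544]
tool_rot: [[-0.973, -0.231, 0.002], [-0.231, 0.973, -0.001], [-0.002, -0.001, -1.0]]
contact_force: [-3.1, -3.9, 7.6]
grip_width: 0.0217
```

Emit:
step_arm:
  commands: [0,0,0,0,0,7,255,0,0,0,0,0,7,255,0,0,0,0,0,5,255,0,0,0,0,0,0,255]

```text
time_s: 51.52
tool_pos: [0.5407, 0.1419, 0.0544]
tool_rot: [[-0.995, 0.096, 0.002], [0.096, 0.995, -0.001], [-0.002, -0.001, -1.0]]
contact_force: [-2.5, -3.1, 7.2]
grip_width: 0.0218
```

```bash
python3 t.py
```

```text
51.525 [0.5407 0.1419 0.0544] yaw -5.534976585255549 w 0.02179107699328795 F [-2.5344 -3.0826  7.2306] T [-0.7323  0.5751  0.044 ] q6 0.20384500554753757
```

Emit:
step_arm:
  commands: [0,0,0,0,0,3,255,0,0,0,0,0,0,255]

```text
time_s: 51.78
tool_pos: [0.5406, 0.1419, 0.0544]
tool_rot: [[-0.989, 0.148, 0.002], [0.148, 0.989, -0.001], [-0.002, -0.001, -1.0]]
contact_force: [-2.4, -3.0, 6.5]
grip_width: 0.0215
```

```bash
python3 t.py
```

```text
51.775 [0.5406 0.1419 0.0544] yaw -8.503098111617513 w 0.0215041429440049 F [-2.3807 -3.0383  6.4768] T [-0.7883  0.6747  0.0948] q6 0.25564523055326466
```

Emit:
step_arm:
  commands: [0,0,0,0,0,3,255,0,0,0,0,0,0,255]

```text
time_s: 52.02
tool_pos: [0.5406, 0.1418, 0.0544]
tool_rot: [[-0.98, 0.199, 0.002], [0.199, 0.98, -0.001], [-0.002, -0.001, -1.0]]
contact_force: [-2.3, -3.2, 6.8]
grip_width: 0.0218
```

```bash
python3 t.py
```

```text
52.025 [0.5406 0.1418 0.0544] yaw -11.505545674314108 w 0.021833602399385237 F [-2.327  -3.2329  6.8416] T [-0.7757  0.635   0.0692] q6 0.3079908241980842
```

Emit:
step_arm:
  commands: [0,0,0,0,0,3,255,0,0,0,0,0,0,255]

```text
time_s: 52.28
tool_pos: [0.5406, 0.1418, 0.0544]
tool_rot: [[-0.968, 0.25, 0.002], [0.25, 0.968, -0.001], [-0.002, -0.001, -1.0]]
contact_force: [-3.0, -4.1, 7.0]
grip_width: 0.022
```

```bash
python3 t.py
```

```text
52.275 [0.5406 0.1418 0.0544] yaw -14.50601175513423 w 0.021991495524019068 F [-2.997  -4.1109  6.998 ] T [-0.8354  0.6901  0.0692] q6 0.360334658737954
```

rel = 84.3°; continue to the stop.

Emit:
step_arm:
  commands: [0,0,0,0,0,2,255,0,0,0,0,0,0,255]

```text
time_s: 52.52
tool_pos: [0.5406, 0.1418, 0.0544]
tool_rot: [[-0.959, 0.284, 0.002], [0.284, 0.959, -0.001], [-0.002, -0.001, -1.0]]
contact_force: [-2.5, -4.0, 5.8]
grip_width: 0.0218
```

```bash
python3 t.py
```

```text
52.525 [0.5406 0.1418 0.0544] yaw -16.480823925827732 w 0.021798585984953187 F [-2.5016 -4.0324  5.7754] T [-0.8208  0.7736  0.1893] q6 0.394840320180207
```

Emit:
step_arm:
  commands: [0,0,0,0,0,2,255,0,0,0,0,0,0,255]

```text
time_s: 52.78
tool_pos: [0.5406, 0.1417, 0.0543]
tool_rot: [[-0.949, 0.317, 0.002], [0.317, 0.949, -0.001], [-0.002, -0.001, -1.0]]
contact_force: [-3.0, -3.9, 7.0]
grip_width: 0.0218
```

```bash
python3 t.py
```

```text
52.775 [0.5406 0.1417 0.0543] yaw -18.467169763497115 w 0.021784592916727148 F [-2.9622 -3.8692  6.9756] T [-0.99    0.7477  0.4375] q6 0.429469692349665
```

Emit:
step_arm:
  commands: [0,0,0,0,0,1,255,0,0,0,0,0,0,255]

```text
time_s: 53.02
tool_pos: [0.5406, 0.1417, 0.0544]
tool_rot: [[-0.943, 0.333, 0.002], [0.333, 0.943, -0.002], [-0.002, -0.001, -1.0]]
contact_force: [-3.0, -4.8, 6.4]
grip_width: 0.0224
```

```bash
python3 t.py
```

```text
53.025 [0.5406 0.1417 0.0544] yaw -19.441124701693994 w 0.022408053053632828 F [-3.0254 -4.8261  6.3917] T [-1.0318  0.6779  0.5734] q6 0.4464894824307348
```

Emit:
step_arm:
  commands: [0,0,0,0,0,-5,255,0,0,0,0,0,-5,255,0,0,0,0,0,-4.7,255,0,0,0,0,0,0,255,0,0,0,0,0,0,160,0,0,0,0,0,0,120,0,0,0,0,0,0,120,0,0,-5,0,0,0,120]

```text
time_s: 54.02
tool_pos: [0.5383, 0.1422, 0.1003]
tool_rot: [[-0.997, 0.083, -0.007], [0.083, 0.997, -0.001], [0.007, -0.001, -1.0]]
contact_force: [1.3, 0.1, 1.1]
grip_width: 0.0452
```

Emit:
step_arm:
  commands: [0,0,-5.6,0,0,0,120,0,0,0,0,0,0,120,0,0,0,0,0,0,120]

```text
time_s: 54.4
tool_pos: [0.5402, 0.1424, 0.1586]
tool_rot: [[-0.997, 0.083, -0.0], [0.083, 0.997, -0.0], [0.0, -0.0, -1.0]]
contact_force: [-0.4, -0.4, -0.2]
grip_width: 0.0452
```

```bash
python3 nut.py
```

```text
tcp [0.5402 0.1424 0.1586] yaw -4.753987165766682 w 0.04518290616996187
stud top 456 [0.0005 0.0016] nut top 760 [0.0022 0.0015]
0 [25.  24.7 25.1] | 5 [24.7 24.5 24.9] | 10 [24.5 24.3 24.6] | 15 [24.2 24.1 24.1] | 20 [23.8 23.7 23.7] | 25 [23.6 23.4 23.6] | 30 [23.4 23.6 23.5] | 35 [23.4 23.8 23.7] | 40 [23.8 24.2 24.3] | 45 [24.1 24.6 24.7] | 50 [24.4 24.8 24.8] | 55 [24.7 25.  25.1] | 
centre 317 245
```

Emit:
step_arm:
  commands: [0,0,0,0,0,-7.2,120,0,0,0,0,0,-7.3,120,3,0,0,0,0,0,120,3.1,0,0,0,0,0,120,0,0,3,0,0,0,120,0,0,4,0,0,0,120,0,0,3,0,0,0,120,0,0,1,0,0,0,120]
  force: 90

```text
time_s: 55.45
tool_pos: [0.4784, 0.1319, 0.0463]
tool_rot: [[-0.986, -0.169, -0.005], [-0.169, 0.986, -0.0], [0.005, 0.0, -1.0]]
contact_force: [0.1, -0.5, 0.1]
grip_width: 0.0457
```

Emit:
step_arm:
  commands: [0,0,0,0,0,0,120,0,0,0,0,0,0,255,0,0,0,0,0,0,255,0,0,0,0,0,0,255,0,0,0,0,0,0,255,0,0,0,0,0,0,255]

```text
time_s: 56.2
tool_pos: [0.4809, 0.1321, 0.0499]
tool_rot: [[-0.986, -0.169, 0.002], [-0.169, 0.986, 0.0], [-0.002, -0.0, -1.0]]
contact_force: [-0.1, -0.7, 6.8]
grip_width: 0.0151
```

```bash
python3 t.py
```

```text
56.2 [0.4809 0.1321 0.0499] yaw 9.746120305955445 w 0.015050190419411243 F [-0.0708 -0.6623  6.7746] T [0.0037 0.2227 0.0752] q6 -0.07036352321029055
```

Emit:
step_arm:
  commands: [0,0,-1.5,0,0,0,255,0,0,-3,0,0,0,255,0,0,-3.5,0,0,0,255,0,0,-2,0,0,0,255,0.6,-4.9,0,0,0,0,255,0.6,-4.9,0,0,0,0,255,0.6,-4.9,0,0,0,0,255,0.6,-4.9,0,0,0,0,255]

```text
time_s: 57.2
tool_pos: [0.4895, -0.0666, 0.149]
tool_rot: [[-0.986, -0.169, 0.0], [-0.169, 0.986, -0.0], [-0.0, -0.0, -1.0]]
contact_force: [1.5, -0.9, -2.5]
grip_width: 0.0149
```

Emit:
step_arm:
  commands: [0.6,-4.9,0,0,0,0,255,0.6,-4.9,0,0,0,0,255,0.6,-5,0,0,0,0,255,0.6,-5,0,0,0,0,255,0.6,-5,0,0,0,0,255,0.5,-5,0,0,0,0,255,0,0,0,0,0,3.3,255,0,0,0,0,0,0,255]

```text
time_s: 58.2
tool_pos: [0.5053, -0.3651, 0.1484]
tool_rot: [[-0.994, -0.112, -0.001], [-0.112, 0.994, 0.001], [0.001, 0.001, -1.0]]
contact_force: [-0.6, 0.5, -1.7]
grip_width: 0.015
```

```bash
python3 t.py
```

```text
58.2 [ 0.5053 -0.3651  0.1484] yaw 6.406501597584519 w 0.014973356217659915 F [-0.6396  0.495  -1.6571] T [ 0.0241  0.0881 -0.0286] q6 -0.8720817088191747
```

Emit:
step_arm:
  commands: [0,0,4,0,0,0,255,0,0,4,0,0,0,255,0,0,3,0,0,0,255,0,0,1,0,0,0,255,0,0,0.4,0,0,0,255,0,0,0.1,0,0,0,255,0,0,0.1,0,0,0,255,0,0,0,0,0,0,255]

```text
time_s: 59.2
tool_pos: [0.5059, -0.365, 0.0234]
tool_rot: [[-0.994, -0.112, 0.001], [-0.112, 0.994, -0.001], [-0.001, -0.001, -1.0]]
contact_force: [0.2, 0.8, -1.6]
grip_width: 0.0146
```

```bash
python3 t.py
```

```text
59.2 [ 0.5059 -0.365   0.0234] yaw 6.447267768031514 w 0.014587218995383606 F [ 0.18    0.7734 -1.6476] T [ 0.006   0.0219 -0.0148] q6 -0.8719711165945078
```

Emit:
step_arm:
  commands: [0,0,0,0,0,0,190,0,0,0,0,0,0,150,0,0,0,0,0,0,100,0,0,0,0,0,0,100,0,0,-4,0,0,0,100,0,0,-6,0,0,0,100,0,0,-6,0,0,0,100,0,0,-4,0,0,0,100]

```text
time_s: 60.2
tool_pos: [0.5059, -0.365, 0.226]
tool_rot: [[-0.994, -0.112, 0.002], [-0.112, 0.994, -0.002], [-0.002, -0.002, -1.0]]
contact_force: [0.6, -0.5, 0.4]
grip_width: 0.052
```

Emit:
step_arm:
  commands: [0,0,0,0,0,0,100,0,0,0,0,0,0,100]

```text
time_s: 60.45
tool_pos: [0.5054, -0.3646, 0.222]
tool_rot: [[-0.994, -0.112, -0.001], [-0.112, 0.994, 0.001], [0.001, 0.001, -1.0]]
contact_force: [0.1, 0.1, -1.0]
grip_width: 0.052
```

```bash
python3 - <<'E'
from h import *
s=st(); c=cap('wrist'); cv2.imwrite('pics/fin.png',c['color']); W=cloud(c)
R=(W[...,0]>.4)&(W[...,0]<.61)&(W[...,1]>-.44)&(W[...,1]<-.3)
q=W[R&(W[...,2]>.0095)&(W[...,2]<.018)][:,:2]; sh=q[q[:,0]<.49].astype(np.float32)
vx,vy,x0,y0=cv2.fitLine(sh,2,0,.01,.01).ravel(); d=np.array([vx,vy])*np.sign(vx); e=(q-[x0,y0])@d
print('yaw',np.degrees(np.arctan2(d[1],d[0])),'ends mid',np.array([x0,y0])+d*(e.min()+e.max())/2,'len',e.max()-e.min())
g=W[R&(W[...,2]<.006)&(W[...,2]>.0015)]
m=(R&(c['color'].sum(2)<150)&(W[...,2]<.008)).astype(np.uint8); print('z mat',np.median(W[m>0][:,2]))
n,l,S,ce=cv2.connectedComponentsWithStats(((c['color'].astype(int).sum(2)<330)&(W[...,2]<.02)&R).astype(np.uint8)); i=1+S[1:,4].argmax(); p=(W[l==i][:,:2]*1000).astype(np.float32); print('mat rect',cv2.minAreaRect(p))
E
```

```text
60.45 pos [ 0.5054 -0.3646  0.222 ] w 0.0520387018806457 F [ 0.1213  0.0741 -0.9723] q [-0.7594  0.3889  0.1896  1.3724 -0.     -0.8719]
[[-0.9937 -0.1122 -0.0006]
 [-0.1122  0.9937  0.0006]
 [ 0.0006  0.0007 -1.    ]]
yaw 6.4153566 ends mid [ 0.5073 -0.3629] len 0.1581092124887086
z mat 0.0026589121352857126
mat rect ((505.52056884765625, -364.81927490234375), (199.69699096679688, 120.10643005371094), 6.426649570465088)
```

View pics/fin.png

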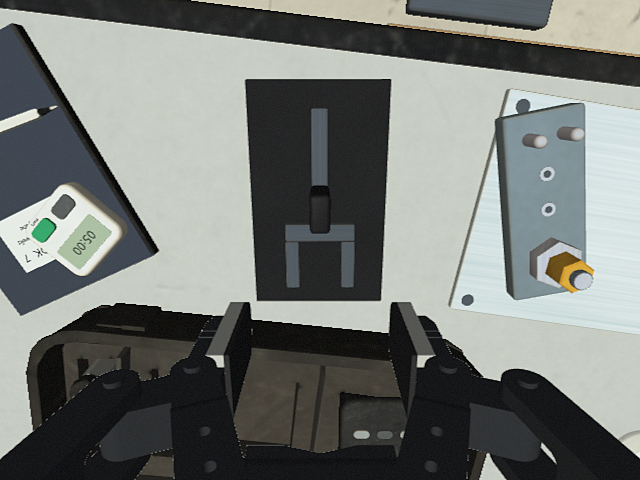

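Emit:
step_arm:
  commands: [0,0,0,0,0,6.4,100,-0.5,5,0,0,0,0,100,-0.5,5,0,0,0,0,100,-0.5,5,0,0,0,0,100,-1,5.2,0,0,0,0,100,0,0,0,0,0,0,100,0,0,0,0,0,0,100]

```text
time_s: 61.38
tool_pos: [0.5303, -0.1627, 0.2218]
tool_rot: [[-1.0, -0.001, -0.002], [-0.001, 1.0, 0.0], [0.002, 0.0, -1.0]]
contact_force: [-0.1, -0.7, 0.4]
grip_width: 0.0519
```

```bash
cat > chk.py <<'E'
from h import *
import sys
x,y,yaw=map(float,sys.argv[1:4]); s=telemetry.get_state(); c=cap('wrist'); W=cloud(c); z=W[...,2]
print('tcp',np.array(s['tool_pos']))
a=np.radians(yaw); d=np.array([np.cos(a),np.sin(a)]); n=np.array([-d[1],d[0]])
P=W[...,:2]-[x,y]; u=P@d; v=-(P@n)   # v: to the post's -y, so u->v is clockwise from above
r=np.hypot(u,v)<.03
for nm,lo,hi in [('jam',.0685,.084),('set',.044,.0475)]:
    m=r&(z>lo)&(z<hi); q=np.c_[u[m],v[m]]; best=[]
    for t in np.arange(-30,30,1.):
        w=[]
        for k in range(3):
            f=np.radians(t+90+60*k); e=q@[np.cos(f),np.sin(f)]; w.append(np.percentile(e,99.3)-np.percentile(e,.7))
        best.append((sum(w) if nm=='jam' else w[0]+0*sum(w),t))
    g=np.array(best); i=g[:,0].argsort()[:9]; co=np.polyfit(g[i,1],g[i,0],2); print(nm,m.sum(),'min at',g[i[0],1],'fit',-co[1]/2/co[0],'(deg cw, mod 60) w',g[i[0],0]*1000)
E
python3 chk.py .5299 -.1614 17.65
```

```text
tcp [ 0.5303 -0.1627  0.2218]
jam 862 min at 14.0 fit 9.689128998300042 (deg cw, mod 60) w 69.57264182870097
set 650 min at 4.0 fit 3.6177142175837678 (deg cw, mod 60) w 35.26157302938411
```

Emit:
step_arm:
  commands: [0,5.4,0,0,0,0,100,0,5.4,0,0,0,0,100,0,5.5,0,0,0,0,100,0,0,0,0,0,0,100,0,0,0,0,0,0,100]

```text
time_s: 62.05
tool_pos: [0.5305, -0.0008, 0.2224]
tool_rot: [[-1.0, -0.0, -0.001], [-0.0, 1.0, -0.0], [0.001, -0.0, -1.0]]
contact_force: [0.1, -0.5, -0.3]
grip_width: 0.052
```

```bash
python3 chk.py .5379 .0012 -5.3
```

```text
tcp [ 0.5305 -0.0008  0.2224]
jam 845 min at 11.0 fit 12.873408092424121 (deg cw, mod 60) w 69.38964019751948
set 630 min at -2.0 fit -1.010115722970958 (deg cw, mod 60) w 35.541620592777036
```

Emit:
step_arm:
  commands: [0,4.7,0,0,0,0,100,0,4.7,0,0,0,0,100,0,4.8,0,0,0,0,100,0,0,0,0,0,0,100,0,0,0,0,0,0,100]

```text
time_s: 62.72
tool_pos: [0.5307, 0.1409, 0.2225]
tool_rot: [[-1.0, 0.001, -0.0], [0.001, 1.0, -0.0], [0.0, -0.0, -1.0]]
contact_force: [-0.1, -0.4, 0.0]
grip_width: 0.0519
```

```bash
python3 chk.py .5406 .1435 9.75
```

```text
tcp [0.5307 0.1409 0.2225]
jam 836 min at 18.0 fit 13.835211100414302 (deg cw, mod 60) w 69.33884894409756
set 636 min at 0.0 fit -0.7031965724254652 (deg cw, mod 60) w 35.45540930091132
```

Emit:
step_arm:
  commands: [0.3,5,0,0,0,0,100,0.3,5,0,0,0,0,100,0.3,6,0,0,0,0,100,0,0,0,0,0,0,100,0,0,0,0,0,0,100]

```text
time_s: 63.4
tool_pos: [0.5216, 0.301, 0.2225]
tool_rot: [[-1.0, 0.0, -0.0], [0.0, 1.0, -0.001], [0.0, -0.001, -1.0]]
contact_force: [0.3, -0.8, -0.2]
grip_width: 0.0522
```

```bash
python3 - <<'E'
from h import *
s=st(); c=cap('wrist'); cv2.imwrite('pics/jars.png',c['color'])
clusters(c,.033,.041,1000);clusters(c,.041,.055,1000)
for x,y in [(.46,.309),(.5745,.294)]: u,v=proj(c,[x,y,.01]); rim(c,u,v,range(100,262,8))
E
```

```text
63.4 pos [0.5216 0.301  0.2225] w 0.05216041030911337 F [ 0.3191 -0.7681 -0.2241] q [ 0.3844  0.3516  0.1338  1.3535 -0.0004  0.3846]
[[-1.      0.0002 -0.0003]
 [ 0.0002  1.     -0.0006]
 [ 0.0003 -0.0006 -1.    ]]
[ 303  101   56   58 2408] [330.2404 129.2342] mean [0.46   0.3104 0.0376] mid [0.4607 0.3107 0.037 ] size [0.0426 0.0424 0.0071]
[ 277  238   70   66 3471] [311.7525 271.1527] mean [0.5744 0.2957 0.0435] mid [0.575  0.2954 0.0435] size [0.0582 0.0579 0.005 ]
21 centre [0.4597 0.3096] r 0.03427429658257927 px [328.516  127.3355]
21 centre [0.5741 0.2939] r 0.03398585829032837 px [310.5344 257.3005]
```

Emit:
step_arm:
  commands: [-0.1,-5.8,0,0,0,0,120,-0.1,-5.8,0,0,0,0,120,-0.1,-5.8,0,0,0,0,120,-0.1,-5.8,0,0,0,0,120,-0.1,-5.8,0,0,0,0,120,-0.1,-5.8,0,0,0,0,120,-0.1,-5.8,0,0,0,0,120,-0.1,-5.8,0,0,0,0,120]
  force: 60

```text
time_s: 64.45
tool_pos: [0.5282, -0.1654, 0.2233]
tool_rot: [[-1.0, 0.002, 0.001], [0.002, 1.0, -0.0], [-0.001, -0.0, -1.0]]
contact_force: [1.0, 0.2, -0.5]
grip_width: 0.0452
```

Emit:
step_arm:
  commands: [0,0,5,0,0,0,120,0,0,2,0,0,0,120,0,0,0,0,0,0,120,0,0,0,0,0,0,120]

```text
time_s: 64.95
tool_pos: [0.5296, -0.1627, 0.1541]
tool_rot: [[-1.0, 0.0, 0.001], [0.0, 1.0, -0.001], [-0.001, -0.001, -1.0]]
contact_force: [0.0, 1.1, 0.1]
grip_width: 0.0453
```

```bash
python3 t.py; python3 nut.py;  python3 chk.py .5299 -.1614 17.65
```

```text
64.95 [ 0.5296 -0.1627  0.1541] yaw -0.023585363707167413 w 0.045261195683341075 F [0.0084 1.0805 0.0684] T [ 0.0476 -0.081   0.0298] q6 -0.4490886777661567
tcp [ 0.5296 -0.1627  0.1541] yaw -0.023585363707167413 w 0.045261195683341075
stud top 475 [0.0001 0.0019] nut top 791 [0.002 0.002]
0 [25.3 24.7 24.9] | 5 [25.1 24.6 24.9] | 10 [24.7 24.5 24.7] | 15 [24.5 24.2 24.5] | 20 [24.  23.9 24.2] | 25 [23.6 23.6 23.6] | 30 [23.4 23.8 23.5] | 35 [23.5 23.9 23.8] | 40 [24.  24.3 24.3] | 45 [24.4 24.5 24.5] | 50 [24.7 24.7 24.7] | 55 [24.8 24.8 25.1] | 
centre 317 248
tcp [ 0.5298 -0.1625  0.1542]
jam 1346 min at 18.0 fit 17.77638337397716 (deg cw, mod 60) w 69.52716458211539
set 991 min at 2.0 fit 1.3153488543895127 (deg cw, mod 60) w 35.31224183348586
```

Emit:
step_arm:
  commands: [0,0,4,0,0,0,120,0,0,4,0,0,0,120,0,0,2,0,0,0,120,0,0,0,0,0,0,120,0,0,0,0,0,0,255,0,0,0,0,0,0,255,0,0,0,0,0,0,255,0,0,0,0,0,0,255]

```text
time_s: 66.05
tool_pos: [0.5304, -0.1626, 0.0546]
tool_rot: [[-1.0, -0.001, 0.003], [-0.001, 1.0, -0.002], [-0.003, -0.002, -1.0]]
contact_force: [-1.6, -2.8, 8.1]
grip_width: 0.0226
```

Emit:
step_arm:
  commands: [0,0,0,0,0,-1.5,255,0,0,0,0,0,-1.5,255,0,0,0,0,0,0,255,0,0,0,0,0,0,160,0,0,0,0,0,0,120,0,0,0,0,0,0,120,0,0,-5,0,0,0,120,0,0,-5,0,0,0,120]

```text
time_s: 67.05
tool_pos: [0.5291, -0.1615, 0.1536]
tool_rot: [[-0.999, -0.053, -0.001], [-0.053, 0.999, 0.001], [0.001, 0.001, -1.0]]
contact_force: [0.5, 0.1, 0.8]
grip_width: 0.0451
```

Emit:
step_arm:
  commands: [0,0,0,0,0,0,120,0,0,0,0,0,0,120]

```text
time_s: 67.3
tool_pos: [0.5293, -0.1616, 0.1523]
tool_rot: [[-0.999, -0.053, -0.0], [-0.053, 0.999, 0.0], [0.0, 0.0, -1.0]]
contact_force: [-0.2, -0.3, 0.2]
grip_width: 0.0453
```

```bash
python3 nut.py;  python3 chk.py .5299 -.1614 17.65
```

```text
tcp [ 0.5293 -0.1616  0.1523] yaw 3.0470526144423316 w 0.04528908742865683
stud top 472 [-0.0003  0.0006] nut top 796 [0.0016 0.0006]
0 [24.9 25.3 24.8] | 5 [24.8 25.2 24.7] | 10 [24.7 25.  24.7] | 15 [24.4 24.7 24.4] | 20 [24.1 24.2 23.9] | 25 [23.6 23.6 23.6] | 30 [23.6 23.6 23.5] | 35 [23.6 23.6 23.7] | 40 [24.1 23.9 24.2] | 45 [24.5 24.4 24.5] | 50 [24.8 24.6 24.8] | 55 [25.  24.8 24.9] | 
centre 317 248
tcp [ 0.529  -0.1615  0.1517]
jam 1381 min at 18.0 fit 17.794106048121957 (deg cw, mod 60) w 69.41321330987428
set 1012 min at -3.0 fit -0.9702988172106165 (deg cw, mod 60) w 35.38265130022368
```

Emit:
step_arm:
  commands: [0,0,-5,0,0,0,60,0,0,-5,0,0,0,60,0,0,0,0,0,0,60,0,0,0,0,0,0,60]

```text
time_s: 67.9
tool_pos: [0.5292, -0.1616, 0.2514]
tool_rot: [[-0.999, -0.053, -0.002], [-0.053, 0.999, 0.001], [0.002, 0.001, -1.0]]
contact_force: [0.6, -0.1, -0.1]
grip_width: 0.0656
```

```bash
python3 - <<'E'
from h import *
c=cap('top'); cv2.imwrite('pics/end.png',cv2.resize(c['color'][170:330,200:500],None,fx=2.6,fy=2.6,interpolation=2)); W=cloud(c)
for b in [(.54,.61,.25,.33,.034),(.42,.50,.26,.34,.03)]:
    m=(W[...,0]>b[0])&(W[...,0]<b[1])&(W[...,1]>b[2])&(W[...,1]<b[3])&(W[...,2]>b[4])&(W[...,2]<.06); print(m.sum(),W[m].mean(0))
E
```

```text
273 [0.5785 0.289  0.0437]
142 [0.4635 0.3034 0.038 ]
```

View pics/end.png

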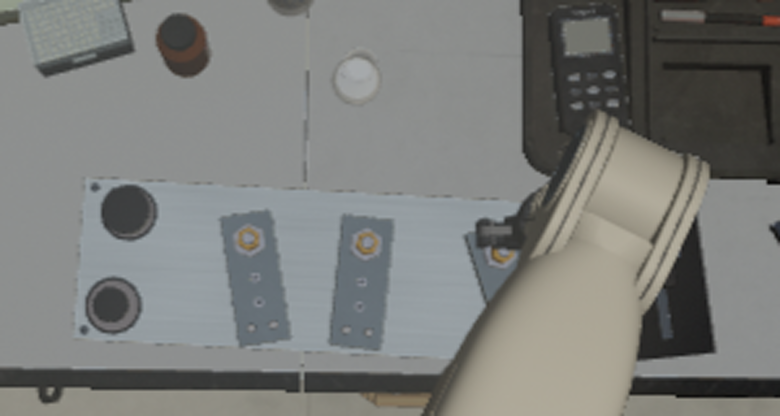

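The picture shows the large jar on the far pad at (128,211) and the small jar on the near pad at (112,305), both centred. Posts, flask and bottle are in place and the spanner lies on its mat.

```bash
python3 -c "
from plant import manip
print(manip.hand_in())"
```

```text
the job is handed in; nothing more can be done
None
```

The job is done and handed in at about 68 s.

- **Jars:** They are swapped: the large jar is on seat A (far from the robot), the small jar on seat B (near it). The wrist camera put both within about 2 mm of their pad centres. Neither had been knocked aside in my last check.
- **Jam nuts:** All three posts were present. On each I seated the spanner over the lower nut and turned the jam nut clockwise until the wrist torque rose sharply, from about 0.1 to 0.55 N m. I then turned each nut back a little to bring the lower nut to its setting.
- **Lower nuts:** My last readings put all three within about 1–2° of their setting, which is about as fine as the camera can measure. Post 3's first read about 3° off. I corrected it after the spanner was off, by turning its jam nut back about 3° so that the lower nut came with it. By the torques you gave, the jam nut should have stayed tight, but I did not turn it to the stop again.
- **Spanner:** It lies flat on its mat, within about 3 mm of the middle and in line with it. The posts, flask and bottle look undisturbed.

**Readings that disagreed:** The top camera's sideways positions differed from the wrist camera's by up to about 17 mm, so I relied on the wrist camera. It measured the seats 115 mm apart, not the stated 110 mm. A rougher check of the jam nut angles also read a few degrees differently; I trusted the close-up views.

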